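# Load the plug-in modules into the drive rig's carrier and close everything up

### The arm

A 6-joint arm with a two-finger parallel gripper is mounted at the origin on the work surface. World frame = base frame: x ahead of the robot, y to its left, z up, the work surface at z = 0. Lengths are in m, angles in degrees, forces in N, time in s.
With the tool pointing down it reaches from about 0.225 to 0.725 m from the base axis. Payload 3.1 kg.
Tool frame: the origin (TCP) lies midway between the tips of the shut fingers; the grasp point (between the pads) lies 19 mm behind it; y points along the fingers, x is the direction in which the jaws open and shut, and the axes are right-handed (so a half turn about y gives the same grasp; the last joint's range is limited). The gripper opens to 85 mm and grips with 20 to 120 N. Pads are 22 mm wide; open, the fingers measure 114 mm over their backs; the gripper's body (76 mm by 85 mm) begins 54 mm behind the grasp point. The pads swing forward as they close: fully open they stand 13 mm farther back than shut.
Start: joints at [65.615, 2.75, 5.684, 92.934, 0, 82.678], TCP at [0.154, 0.502, 0.198] pointing down, gripper open.
Joint ranges: [-166.93, 166.93], [-56.73, 111.36], [-69.38, 81.34], [-121.58, 131.49], [-85.45, 84.26], [-180, 180]. Speed limits (degrees/s): [159.86, 159.86, 180, 180, 180, 180].

### API

Orientations are given as a 3x3 rotation matrix whose columns are the frame's x, y, z axes.
In Python, from workcell import r, viewer gives the robot as it stands. The module is installed in compiled form; this text tells all that it offers.
- The arm moves only by the shell command python3 -m creep 'ROWS' [OPENING] [FORCE]. ROWS is a JSON object of lists of equal length, an entry for each row: "slide": the shift along the world's x, y, z in cm, a list of three; "rotation": the turn, a rotation vector about the world's x, y, z in degrees, a list of three. A call has 1 to 12 rows; each row is the pose to reach, as a shift and turn from the pose commanded when the call began; what a row does not reach only later rows make up. A row lasts 1/12 s, in which the tool goes at most 41.7 mm and 7.16 degrees, less where a joint would pass 70% of its speed; a pose out of reach is approached as far as the arm can. A call with a gripper value outside its range is refused whole. OPENING is the finger opening in cm, from 0 to 8.54, set as the call begins (- or left out, the last holds). The fingers move at their own pace and stop on an object; FORCE is the grip in N (left out, the last holds). Time passes only in rows, so rows that repeat a pose let the fingers close. It gives the time, the measured TCP pose, the force and the opening at its end, in the units of the state.
- r.observe(): the state, without advancing time (a new reading comes with each control period).
- viewer.read_camera(name): name is "scene" or "top"; returns a dict with "color" (400x640x3 uint8, blue, green, red), "intrinsics" (3x3 intrinsics, pixels), "rvec" (rotation vector, rad) and "tvec" (3), from world to camera coordinates, as OpenCV has them. Camera axes: x right, y down, z forward; pixel columns grow to the right and rows downward; lengths in m; the calibration is good to about 2 mm. A picture is of the moment at which its call begins. There is no depth.
- r.job_done(): hands the job in, once; it reports no verdict.
The state is a dict: "time": time; "joint_pos": joint angles; "joint_velocities": joint speeds; "effort": joint torques, N m; "tool_pos": TCP position; "tool_rot": TCP orientation; "contact_force": force on the tool from outside, world axes, zero at the start; "ft_torque": the same for the moment, N m; "grip_width": finger opening in m.
Only numpy, scipy, OpenCV 4.12 (cv2) and the standard library are available. Lean on these libraries where they do the work, as an engineer would, in place of code of your own. Each camera call takes 0.05 s, during which the arm holds its last target.

### The job

Get the drive rig ready to run: set every plug-in module standing on the bench into the open carrier, one to a bay, fully down on the floor of its bay and with the handles away from the keeper bar's side, then swing the keeper bar over them until it snaps into its catch. On the terminal box, press both hinged covers down until they snap shut and turn the bridging plug's lock collar clockwise home to its locked mark. Leave the other things on the bench standing where they are.

Things in the scene. Friction and masses are not known exactly. Their poses are not given: they have to be found in the camera images.
- module1: Plug-in module: aluminium box 40 x 110 x 55 mm (own x, y, z) with a black pull handle on top, towards its -y end; the +y end of the top is bare. 0.25 to 0.5 kg. Origin: centre of its underside, z up. All four are alike and any may be absent. Stands upright at the start, in a row at the robot's left, its handle end towards the robot. It goes into a bay with its own axes parallel to the carrier's.
- module2: Plug-in module, exactly like module1 (may be absent). The pull handle of each module: a bar along the module's y, 60 mm long (y -42 to +18 mm), 12 mm thick (x), 14 mm high, its middle 80 mm and its top 87 mm above the underside, with 18 mm free between it and the module's top, on 12 mm thick posts at its ends.
- module3: Plug-in module, exactly like module1 and module2 (may be absent).
- module4: Plug-in module, exactly like module1 and module2 (may be absent).
- carrier: Fixed open-top aluminium carrier, outside 226 x 130 mm, walls 44 mm high. Origin: centre of its underside; x along the row of four bays, at yaw 0 away from the robot, y left, z up. Modules go in with their +y end towards the carrier's +y, so the handles clear the bar's line at y = +36 mm; turned round they block it. A catch block 80 mm high stands at x -167 to -139, y +19 to +65 mm.
- bay1 (a point): Middle of the floor of the bay nearest the robot (carrier x -81 mm, y 0, z 8 mm); the others lie at x -27, +27 and +81 mm. A bay is 48 mm (carrier x) by 116 mm (carrier y) inside, open at the top, parted from the next by a divider 6 mm thick, 42 mm high. Any module fits any bay; seated, its underside is on the floor at z = 8 mm.
- keeper (a joint): Keeper bar: steel, 256 mm long, 12 mm wide, 66 to 76 mm above the bench, swinging level on a pivot at the carrier's far end. 0 = shut along the row, tip in the catch at the near end (end stop); grows to 1.9 as it swings out to the left. Stays where left (0.1 N m). A spring ball resists the tip (about 5 N) from 0.075 rad; past 0.035 it snaps in and stays under 0.015. Starts 1.25 to 1.45.
- keeper_hinge (a point): Pivot of the keeper bar, at mid-height of the bar, at carrier x +128, y +36, z 71 mm.
- keeper_knob (a point): Black upright round knob on the bar, 16 mm in diameter, 76 to 116 mm above the bench, 215 mm from the pivot; the point is on its axis, 101 mm above the bench. Push it, or pinch it from above. At angle q the bar points from its pivot along (-cos q, +sin q) in the carrier's x, y.
- termbox: Grey terminal box, fixed to the bench at the carrier's right, 300 x 106 x 50 mm (x, y, z). Origin: centre of its underside on the bench, x away from the robot at yaw 0, y to the left, z up. On its 50 mm high top, along x: the bridging plug with its lock collar at x = -95 mm, then two hinged covers at x = +20 and +105 mm.
- cover_near (a joint): Nearer hinged terminal cover: grey plate 72 mm (box x) by 84 mm with a lip down its free edge, hinged along box x on the right, free edge to the left (+y). 0 = shut flat, top 56 mm above the bench; grows as it rises. Stays where left (0.045 N m). Pressed down it meets a spring catch at about 0.2 rad (under 10 N at the edge), snaps in below 0.1 and then reads under 0.03. Starts 0.7 to 1.1.
- cover_far (a joint): Farther terminal cover, exactly like cover_near.
- cover_near_hinge (a point): Middle of the hinge line of cover_near, 53 mm above the bench, at box x +20, y -20 mm.
- cover_far_hinge (a point): Middle of the hinge line of cover_far, 53 mm above the bench, at box x +105, y -20 mm.
- collar (a joint): Lock collar round the bridging plug: knurled ring 56 mm in diameter, 66 to 92 mm above the bench, a lug on either side 12 mm wide, out to 42 mm, along (-sin q, cos q) in box x, y, one with a white line. Grip it across, along (cos q, sin q). 0 = locked (end stop): line at the white mark on the box's +y side; grows anticlockwise from above. 0.12 N m. Starts 0.7 to 1.2.
- collar_grip (a point): Point on the collar's axis, 79 mm above the bench, the height to grip the ring. The plug's round black top (38 mm in diameter) rises to 102 mm.
- heatsink: Bystander: loose black finned heat sink 90 x 50 x 35 mm, no handle, stands in the row with the modules. Origin under its centre.
- meter: Bystander: handheld multimeter lying flat, 80 x 150 x 42 mm, at the left, under the keeper bar's sweep. Origin under its centre.
- mug: Bystander: white mug, 80 mm across, 92 mm high. Origin under its centre.
- tape: Bystander: roll of black tape lying flat, 90 mm across, 25 mm high. Origin under its centre.
- screwdriver: Bystander: screwdriver lying flat, 200 mm long. Origin under its middle.
- carton: Bystander: cardboard carton 120 x 90 x 70 mm. Origin under its centre.

How it is judged:
By the outcome, as a careful person would: the job done as asked, in the order asked, and still so for the second after the job is handed in, with the robot touching nothing.
Of module1, module2, module3, module4 only 3 to 4 are there at a start; the rules pass over those that are not, and their reading is None.
At some moment in a run one of module1, module2, module3, module4 may be knocked a few centimetres aside while the robot is not near it.
It also fails if it takes over 210 s, if anything falls off the work surface, if the arm or the gripper's body presses on something with over 40 N, if the wrist force passes 120 N, or if a joint passes its speed limit or range.

## Working session

There is one attempt and no reset: what is moved stays moved. The work goes in short steps, Python scripts to look and compute and a shell command to move; the robot and the scene stay as the last step left them, time stands still between calls to the robot, and variables do not carry over. Pictures are saved under pics/ and viewed, and the job is handed in when it is done.

```bash
mkdir -p pics; ls
python3 - <<'E'
from workcell import r, viewer
import cv2,numpy as np
np.set_printoptions(precision=4,suppress=True)
s=r.observe()
for k,v in s.items(): print(k,np.array(v))
for n in("scene","top"):
    c=viewer.read_camera(n); cv2.imwrite(f"pics/{n}0.png",c["color"]); print(n,c["intrinsics"],c["rvec"],c["tvec"])
    R=cv2.Rodrigues(np.array(c["rvec"]))[0]; print(-R.T@np.array(c["tvec"]).ravel())
E
```

```text
pics
time 0.0
joint_pos [65.6153  2.7925  5.5895 92.9345 -0.0003 82.6785]
joint_velocities [0.0945 0.0689 0.0653 0.0064 0.0649 0.0003]
effort [ -0.0007 -33.8788  32.0013   0.0203  -0.0002   0.    ]
tool_pos [0.1538 0.5012 0.1963]
tool_rot [[ 0.2934 -0.001  -0.956 ]
 [ 0.956  -0.0022  0.2934]
 [-0.0024 -1.      0.0003]]
contact_force [0.622  0.3528 0.4286]
ft_torque [ 0.0459  0.0082 -0.0169]
grip_width 0.08553736441999552
scene [[461.8201   0.     312.0555]
 [  0.     461.8201 197.2764]
 [  0.       0.       1.    ]] [ 1.6421  2.1846 -0.6581] [ 0.1579 -0.3949  1.9408]
[1.3693 0.2583 1.4163]
top [[454.4154   0.     314.3893]
 [  0.     454.4154 197.3131]
 [  0.       0.       1.    ]] [ 2.107  -2.1333  0.1641] [0.0069 0.5651 1.4825]
[ 0.2976 -0.0303  1.5581]
```

View pics/top0.png

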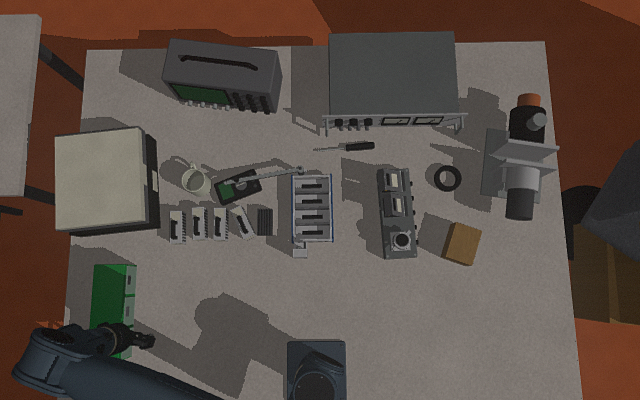

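View pics/scene0.png

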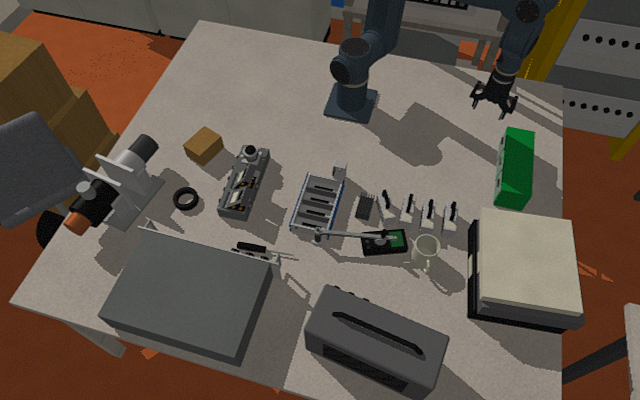

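```bash
cat > h.py <<'E'
from workcell import r, viewer
import cv2,numpy as np,sys
np.set_printoptions(precision=4,suppress=True)
def cam(n):
    c=viewer.read_camera(n); c["R"]=cv2.Rodrigues(np.array(c["rvec"]))[0]; return c
def ray(c,u,v,z):
    K=c["intrinsics"];R=c["R"];o=-R.T@np.array(c["tvec"]).ravel()
    d=R.T@np.linalg.inv(K)@np.array([u,v,1.]); return (o+d*(z-o[2])/d[2])
def proj(c,P):
    return cv2.projectPoints(np.array(P,float).reshape(-1,3),np.array(c["rvec"]),np.array(c["tvec"]),np.array(c["intrinsics"]),None)[0].reshape(-1,2)
def crop(c,x0,y0,w,h,s,fn,grid=10,pts=None):
    im=cv2.resize(c["color"][y0:y0+h,x0:x0+w],None,fx=s,fy=s,interpolation=cv2.INTER_CUBIC)
    if grid:
        for u in range((x0//grid+1)*grid,x0+w,grid):
            cv2.line(im,(int((u-x0+.5)*s),0),(int((u-x0+.5)*s),4),(0,255,255),1)
            if u%(2*grid)==0: cv2.putText(im,str(u),(int((u-x0+.5)*s)-10,14),0,.35,(0,255,255),1)
        for v in range((y0//grid+1)*grid,y0+h,grid):
            cv2.line(im,(0,int((v-y0+.5)*s)),(4,int((v-y0+.5)*s)),(0,255,255),1)
            cv2.putText(im,str(v),(6,int((v-y0+.5)*s)+4),0,.35,(0,255,255),1)
    for p in ([] if pts is None else pts):
        q=((np.array(p)-[x0,y0]+.5)*s).astype(int); cv2.circle(im,tuple(int(a) for a in q),2,(0,0,255),-1)
    cv2.imwrite(fn,im)
E
python3 - <<'E'
from h import *
c=cam("top")
crop(c,160,150,115,100,6.9,"pics/t1.png")
crop(c,270,155,160,115,5,"pics/t2.png")
c=cam("scene")
crop(c,340,140,130,130,4.6,"pics/s1.png")
crop(c,200,130,160,120,5,"pics/s2.png")
E
```

```text
(no output)
```

View pics/t1.png

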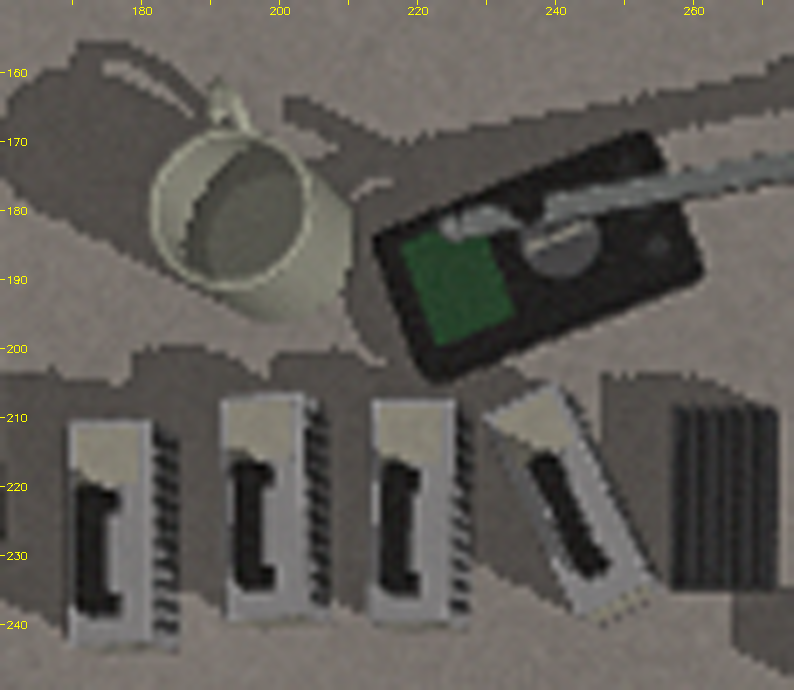

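View pics/t2.png

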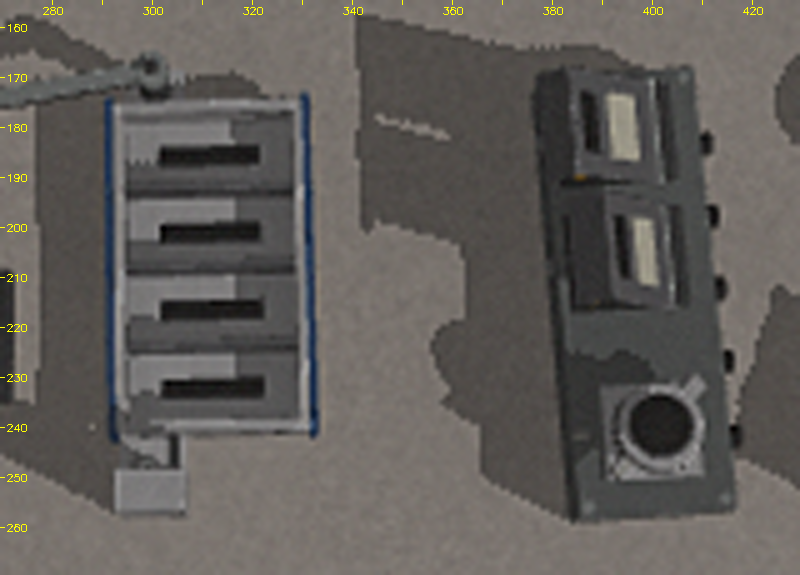

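View pics/s1.png

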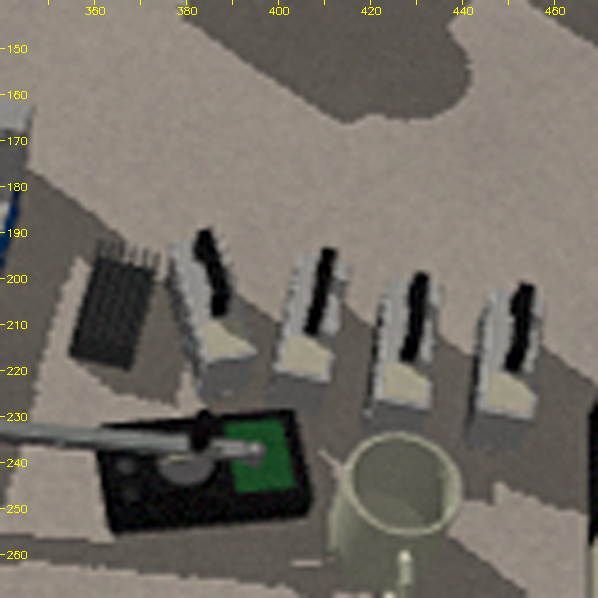

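View pics/s2.png

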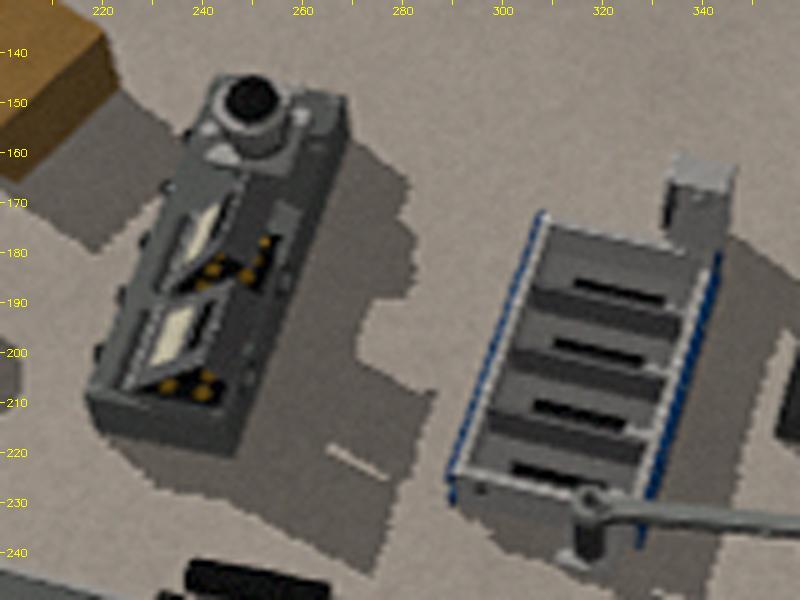

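```bash
cat >> h.py <<'E'
from scipy.optimize import least_squares
def T(p,P):
    c,s=np.cos(p[2]),np.sin(p[2]); P=np.array(P,float).reshape(-1,3)
    return np.c_[p[0]+c*P[:,0]-s*P[:,1],p[1]+s*P[:,0]+c*P[:,1],P[:,2]]
def fit(obs,p0):
    # obs list of (cam,P3 list, px list)
    f=lambda p: np.concatenate([(proj(c,T(p,P))-np.array(U)).ravel() for c,P,U in obs])
    s=least_squares(f,p0,loss='soft_l1'); return s.x, f(s.x).reshape(-1,2)
MT=[(-.02,.055,.055),(.02,.055,.055),(.02,-.055,.055),(-.02,-.055,.055)]
MH=[(-.006,.018,.087),(.006,.018,.087),(.006,-.042,.087),(-.006,-.042,.087)]
CT=[(.113,.065,.044),(.113,-.065,.044),(-.113,-.065,.044),(-.113,.065,.044)]
BT=[(.15,.053,.05),(.15,-.053,.05),(-.15,-.053,.05),(-.15,.053,.05)]
E
cat > f1.py <<'E'
from h import *
t=cam("top");s=cam("scene")
k=lambda L,x0,y0,sc:[(x0+a/sc-.5,y0+b/sc-.5) for a,b in L]
p,e=fit([(t,CT,k([(106,97),(310,93),(319,437),(112,441)],270,155,5)),(s,CT[1:3],k([(450,470),(541,211)],200,130,5))],[.45,.02,0])
print("car",p,np.degrees(p[2]));print(e); car=p
p,e=fit([(t,BT,k([(540,70),(690,66),(735,512),(574,522)],270,155,5)),(s,BT[:1]+BT[1:2],k([(235,420),(88,400)],200,130,5))],[.43,-.25,0])
print("box",p,np.degrees(p[2]));print(e); box=p
M=[]
for L in ([(68,421),(151,420),(153,648),(69,645)],[(221,399),(303,393),(308,614),(229,620)],[(372,400),(455,399),(452,622),(369,623)],[(484,413),(555,383),(655,577),(583,615)]):
    U=k(L,160,150,6.9)
    p,e=fit([(t,MT,U)],[*ray(t,*np.mean(U,0),.055)[:2],0]); M.append(p)
    print("mod",p,np.degrees(p[2]));print(e.ravel())
np.savez("fit.npz",car=car,box=box,M=M)
pt=[*proj(t,T(car,CT)),*proj(t,T(box,BT))]+[q for m in M for q in [*proj(t,T(m,MT)),*proj(t,T(m,MH))]]
ps=[*proj(s,T(car,CT)),*proj(s,T(box,BT))]+[q for m in M for q in [*proj(s,T(m,MT)),*proj(s,T(m,MH))]]
crop(t,160,150,115,100,6.9,"pics/ft1.png",pts=pt);crop(t,270,155,160,115,5,"pics/ft2.png",pts=pt)
crop(s,340,140,130,130,4.6,"pics/fs1.png",pts=ps);crop(s,200,130,160,120,5,"pics/fs2.png",pts=ps)
for n in "12":
    a=cv2.imread(f"pics/ft{n}.png");b=cv2.imread(f"pics/fs{n}.png")
    a=cv2.resize(a,(400,int(a.shape[0]*400/a.shape[1])));b=cv2.resize(b,(400,int(b.shape[0]*400/b.shape[1])))
E
python3 f1.py
```

```text
car [0.5312 0.0089 0.0111] 0.6371106658643871
[[ 1.4731  1.4266]
 [-1.2821  1.2384]
 [-1.2012 -1.265 ]
 [ 1.1583 -1.1523]
 [-0.0093 -0.0949]
 [ 0.0416  0.0556]]
box [ 0.5095 -0.2718  0.0562] 3.220783464056086
[[-1.5028  1.5049]
 [-0.3129  0.1184]
 [ 0.0601 -0.2548]
 [-0.0371 -0.0536]
 [-1.0075  1.0213]
 [-0.6644 -0.7235]]
mod [ 0.471   0.4655 -1.5293] -87.62216281555907
[ 0.2405  0.2707  0.0324 -0.2334 -0.2356 -0.5643 -0.0334  0.517 ]
mod [ 0.4832  0.3904 -1.5066] -86.32379655453232
[ 0.0181 -0.2662 -0.0479 -0.3121  0.2756  0.2557 -0.2443  0.3059]
mod [ 0.48    0.3188 -1.5591] -89.32961118696522
[ 0.1121 -0.1339 -0.0712 -0.2896 -0.0365  0.1342 -0.0039  0.2783]
mod [ 0.4859  0.2426 -1.0992] -62.97744799923802
[-0.182   0.4099  0.2011 -0.7327  0.162   0.0544 -0.1807  0.1509]
```

```bash
sleep 1
```

```text
(no output)
```

View pics/ft1.png

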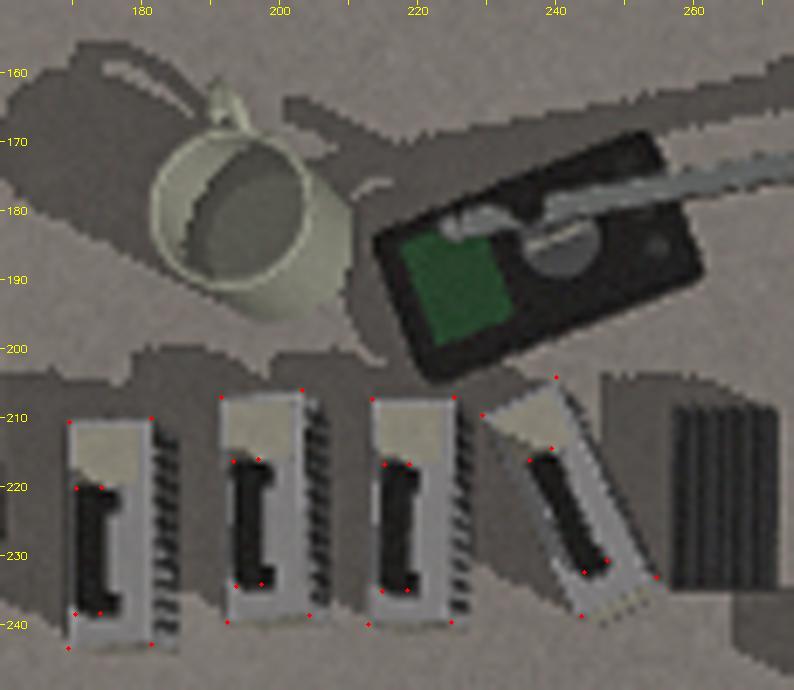

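View pics/ft2.png

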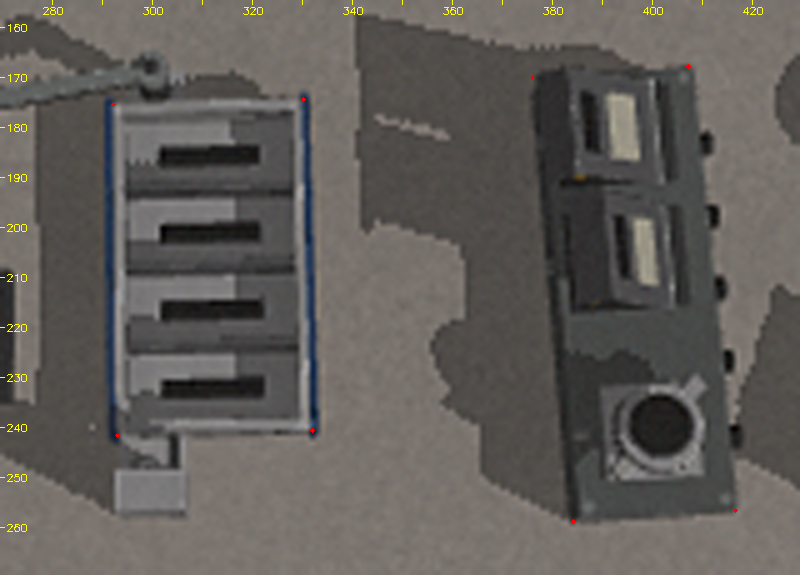

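View pics/fs1.png

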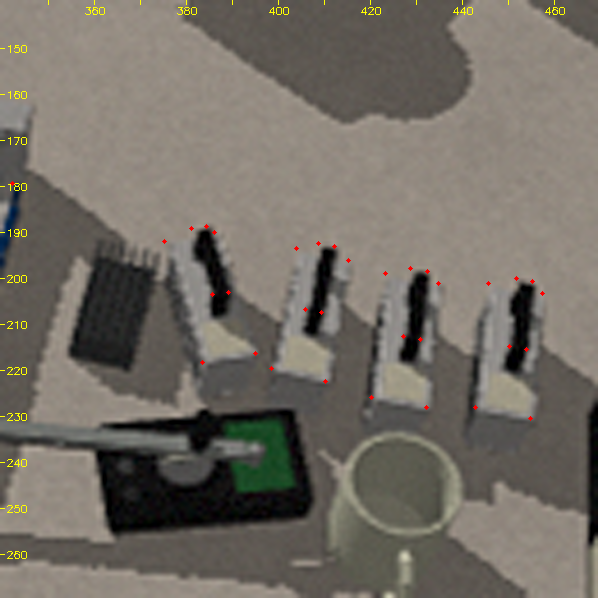

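View pics/fs2.png

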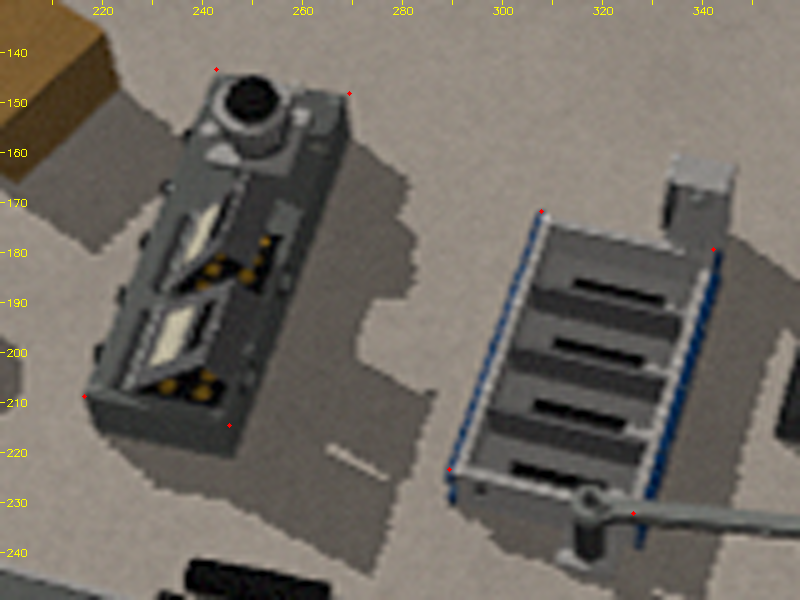

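```bash
cat > f2.py <<'E'
from h import *
t=cam("top");s=cam("scene")
k=lambda L,x0,y0,sc:[(x0+a/sc-.5,y0+b/sc-.5) for a,b in L]
CB=[(x,y,z) for x,y,z in [(.116,.068,.044),(.116,-.068,.044),(-.116,-.068,.044),(-.116,.068,.044)]]
CK=[(-.139,.065,.08),(-.139,.019,.08),(-.167,.019,.08),(-.167,.065,.08)]
p,e=fit([(t,CB,k([(106,97),(310,93),(319,437),(112,441)],270,155,5)),(t,CK,k([(115,470),(186,470),(186,515),(115,515)],270,155,5))],[.45,.02,0])
print("car",p,np.degrees(p[2]));print(e.ravel()); car=p
p,e=fit([(t,BT[1:],k([(692,66),(736,510),(580,520)],270,155,5))],[.43,-.25,0])
print("box",p,np.degrees(p[2]));print(e.ravel()); box=p
f=np.load("fit.npz");np.savez("fit.npz",car=car,box=box,M=f["M"])
Q=CT+CK+[(x,y,.042) for x in(-.054-.003,-.054+.003,-.003,.003,.054-.003,.054+.003) for y in(-.058,.058)]+[(.128,.036,.076)]
a=np.linspace(0,2*np.pi,13)
B=BT+[(-.095+.028*np.cos(q),.028*np.sin(q),.092) for q in a]+[(-.095,0,.102)]+[(x+d,-.02,.053) for x in(.02,.105) for d in(-.036,.036)]
pt=[*proj(t,T(car,Q)),*proj(t,T(box,B))];ps=[*proj(s,T(car,Q)),*proj(s,T(box,B))]
crop(t,270,155,160,115,5,"pics/gt2.png",pts=pt);crop(s,200,130,160,120,5,"pics/gs2.png",pts=ps)
E
python3 f2.py
```

```text
car [0.5311 0.0089 0.011 ] 0.6319880608453731
[ 0.5957  0.619  -0.4166  0.3877 -0.2679 -0.3514  0.2749 -0.2014 -0.0866
  0.2342 -0.1114 -0.0919  0.049  -0.3883  0.0264 -0.066 ]
box [ 0.5101 -0.2741  0.0553] 3.16678396485752
[ 0.0211 -0.0751  0.5334 -0.053  -0.5658  0.1176]
```

```bash
sleep 1
```

```text
(no output)
```

View pics/gt2.png

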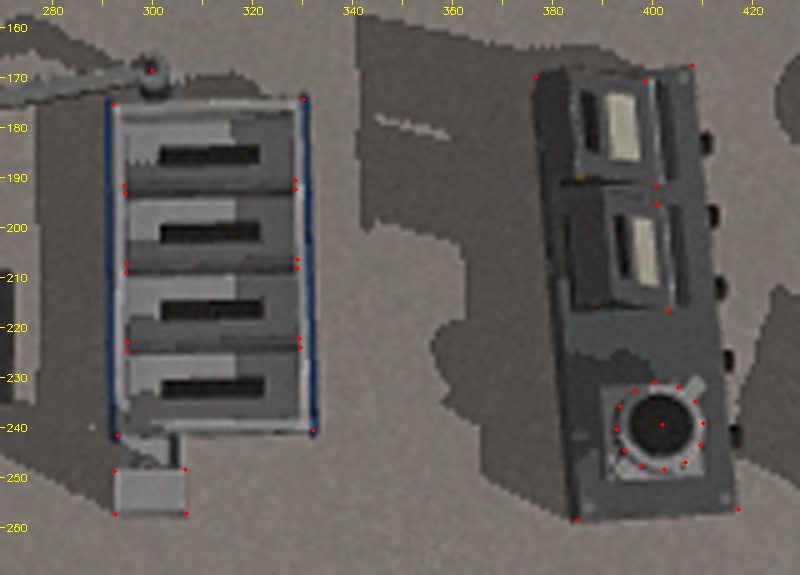

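View pics/gs2.png

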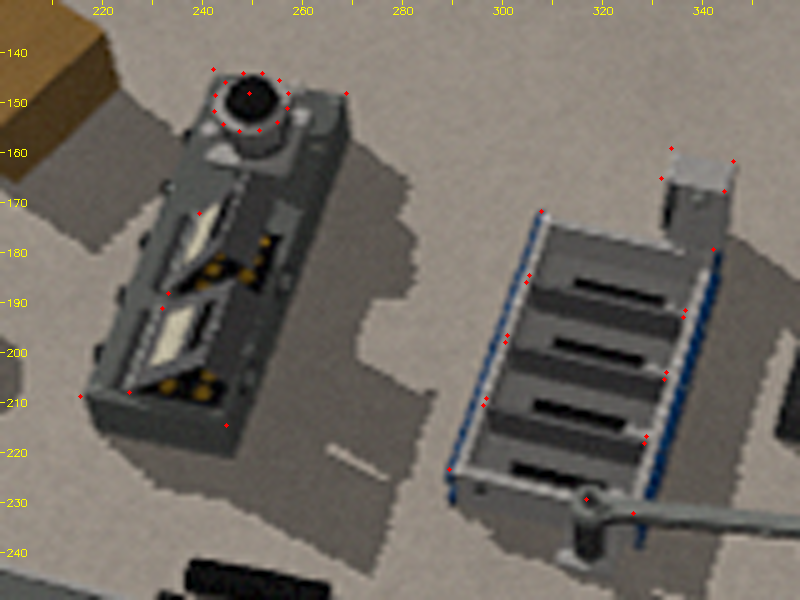

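```bash
python3 -m creep '{"slide":[[2.7,-2.2,-0.2],[5.4,-4.4,-0.4],[8.1,-6.6,-0.6],[10.8,-8.8,-0.8],[13.5,-11.0,-1.0],[16.2,-13.2,-1.2],[18.9,-15.4,-1.4],[21.6,-17.6,-1.6],[24.3,-19.8,-1.8],[27.0,-22.0,-2.0],[29.7,-24.2,-2.2],[32.1,-26.5,-2.4]],"rotation":[[0,0,4],[0,0,8],[0,0,12],[0,0,16],[0,0,20],[0,0,24],[0,0,28],[0,0,32],[0,0,36],[0,0,40],[0,0,44],[0,0,44]]}' 4 40
cat > look.py <<'E'
from h import *
import sys
n=sys.argv[1]
st=r.observe(); print(st["time"],st["tool_pos"],"yaw",np.degrees(np.arctan2(st["tool_rot"][1][0],st["tool_rot"][0][0])),"tilt",np.array(st["tool_rot"])[:,1],"F",st["contact_force"],st["grip_width"],"j",st["joint_pos"])
for c,a in (("top",(160,130,170,130)),("scene",(280,110,190,150))):
    im=cam(c); cv2.imwrite(f"pics/{n}_{c}_raw.png",im["color"])
    pt=proj(im,[st["tool_pos"]]); print(c,pt); crop(im,*a,4.6 if c=="top" else 4.2,f"pics/{n}_{c}.png")
E
python3 look.py a1
```

```text
time: 1.4
tool_pos: [0.4766, 0.2356, 0.1734]
tool_rot: [[-0.455, 0.001, -0.891], [0.891, 0.0, -0.455], [-0.0, -1.0, -0.001]]
contact_force: [0.3, 0.6, 0.8]
grip_width: 0.0399
1.4 [0.4766 0.2356 0.1734] yaw 117.05393033234114 tilt [ 0.0006  0.0003 -1.    ] F [0.3034 0.5867 0.843 ] 0.03985533626555962 j [19.0728  3.4392  3.657  90.1797  0.0038 -7.9811]
top [[237.3048 219.6888]]
scene [[387.6778 181.8663]]
```

```bash
sleep 1
```

```text
(no output)
```

View pics/a1_top.png

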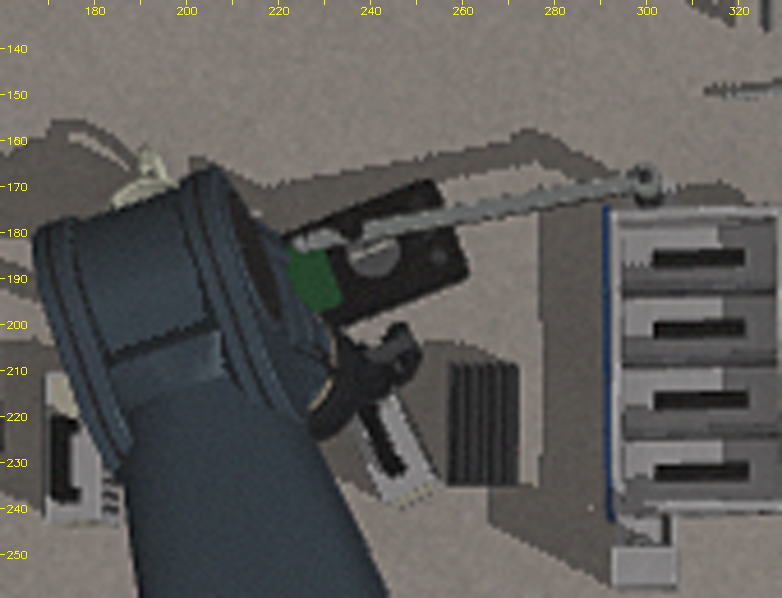

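View pics/a1_scene.png

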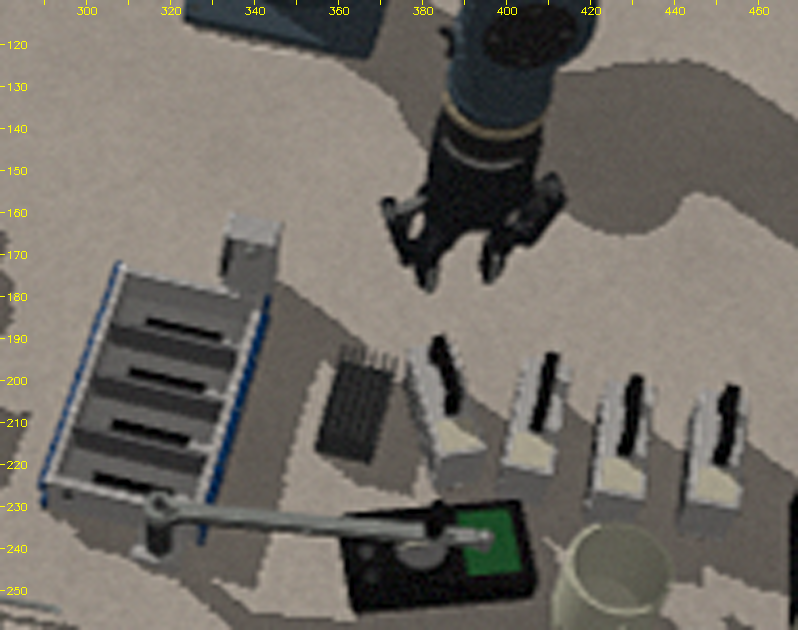

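```bash
python3 -m creep '{"slide":[[-0.1,0.1,-2.8],[-0.1,0.1,-5.6],[-0.1,0.1,-8.4],[-0.1,0.1,-10.2],[-0.1,0.1,-11.2],[-0.1,0.1,-11.2]],"rotation":[[0,0,0],[0,0,0],[0,0,0],[0,0,0],[0,0,0],[0,0,0]]}' 4 40
python3 look.py a2
```

```text
time: 2.0
tool_pos: [0.4714, 0.2375, 0.0586]
tool_rot: [[-0.453, -0.005, -0.891], [0.891, -0.002, -0.453], [0.001, -1.0, 0.006]]
contact_force: [0.4, 0.1, 0.3]
grip_width: 0.0399
2.0 [0.4714 0.2375 0.0586] yaw 116.96356948579142 tilt [-0.0055 -0.0017 -1.    ] F [0.4003 0.1478 0.263 ] 0.03986954878356186 j [19.4492  4.4164 -8.4173 77.4958  0.013  -7.5145]
top [[243.2272 225.5935]]
scene [[384.4362 199.6599]]
```

```bash
sleep 1
```

```text
(no output)
```

View pics/a2_scene.png

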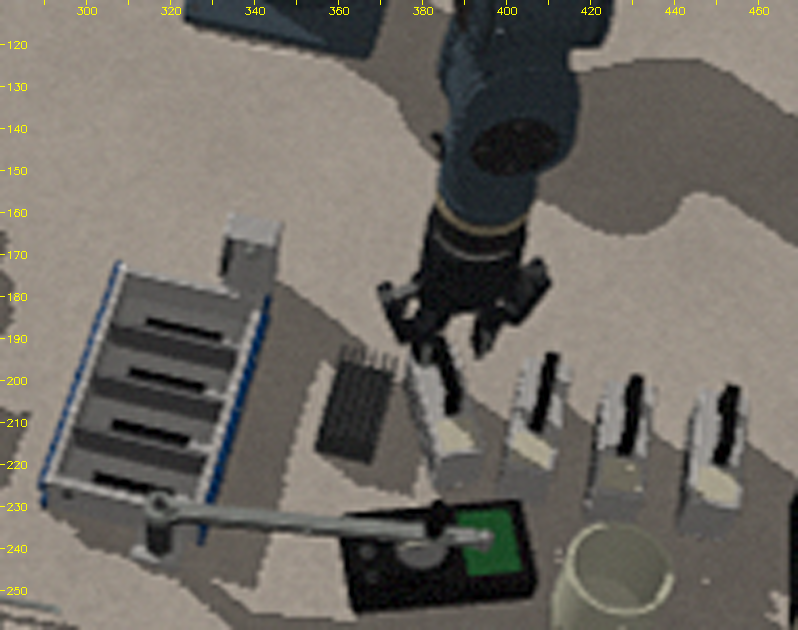

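```bash
python3 -m creep '{"slide":[[0,0,0.2],[0,0,0.2]],"rotation":[[0,0,0],[0,0,0]]}' 4 40
```

```text
time: 2.27
tool_pos: [0.4757, 0.2386, 0.0661]
tool_rot: [[-0.453, 0.004, -0.891], [0.891, 0.001, -0.453], [-0.001, -1.0, -0.004]]
contact_force: [0.0, 0.3, 0.3]
grip_width: 0.0401
```

```bash
python3 -m creep '{"slide":[[0,0,-0.2],[0,0,-0.2],[0,0,-0.2]],"rotation":[[0,0,0],[0,0,0],[0,0,0]]}' 4 40; python3 -m creep '{"slide":[[0,0,0],[0,0,0],[0,0,0]],"rotation":[[0,0,0],[0,0,0],[0,0,0]]}' 4 40; python3 look.py a3
```

```text
time: 2.52
tool_pos: [0.4744, 0.238, 0.062]
tool_rot: [[-0.453, 0.001, -0.892], [0.892, 0.0, -0.453], [-0.0, -1.0, -0.001]]
contact_force: [0.6, 0.3, -0.1]
grip_width: 0.0404
time: 2.77
tool_pos: [0.474, 0.2379, 0.0614]
tool_rot: [[-0.453, -0.0, -0.892], [0.892, -0.0, -0.453], [0.0, -1.0, 0.0]]
contact_force: [0.1, 0.3, -0.5]
grip_width: 0.0403
2.7667 [0.474  0.2379 0.0614] yaw 116.93575589291913 tilt [-0.0001 -0.     -1.    ] F [ 0.1414  0.3496 -0.4593] 0.040250798712211856 j [19.4007  4.3307 -8.1744 77.5037  0.0005 -7.5351]
top [[242.9777 224.716 ]]
scene [[384.4873 199.8439]]
```

```bash
sleep 1
```

```text
(no output)
```

View pics/a3_scene.png

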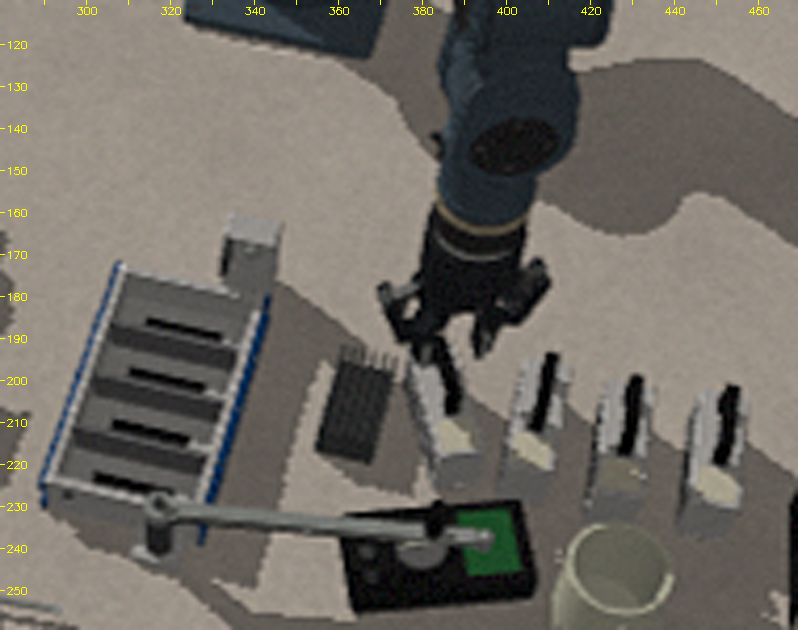

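Run:
```python
from h import *
st=r.observe();R=np.array(st["tool_rot"]);p=np.array(st["tool_pos"])
s=cam("scene");t=cam("top")
P=[p+R@np.array([a,-b,c]) for a in(-.02,.02) for b in (.006,.026) for c in(-.011,.011)]
u=proj(s,P)+[.9,.8];print(u)
m=np.load("fit.npz")["M"][3]
crop(s,360,160,70,70,8.5,"pics/b.png",pts=[*u,*(proj(s,T(m,MT+MH))+[.9,.8])])
```

```text
[[380.8145 203.2837]
 [379.1537 198.0256]
 [381.4563 200.1523]
 [379.7732 194.8619]
 [392.0469 201.4043]
 [390.3073 196.1715]
 [392.8068 198.2599]
 [391.0432 192.9953]]
```

View pics/b.png

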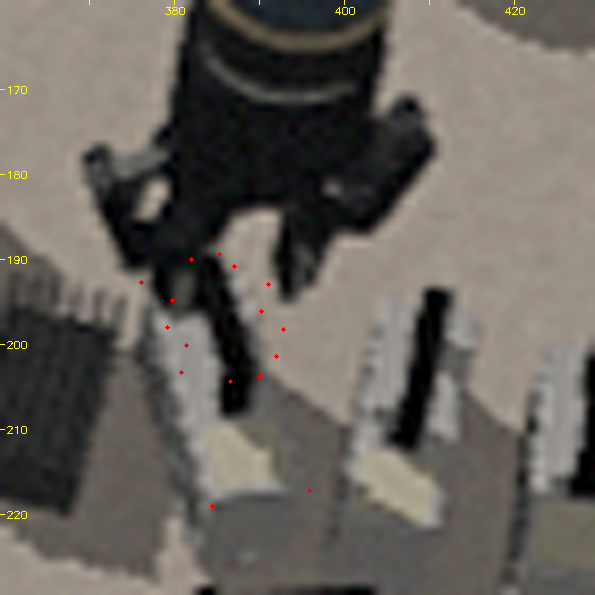

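```bash
python3 -m creep '{"slide":[[0,0,0],[0,0,0],[0,0,0],[0,0,0],[0,0,0],[0,0,0],[0,0,0],[0,0,0]],"rotation":[[0,0,0],[0,0,0],[0,0,0],[0,0,0],[0,0,0],[0,0,0],[0,0,0],[0,0,0]]}' 0.6 60; python3 look.py a4
python3 - <<'E'
from h import *
crop(cam("scene"),360,160,70,70,8.5,"pics/b2.png")
E
```

```text
time: 3.63
tool_pos: [0.4741, 0.2379, 0.0615]
tool_rot: [[-0.453, 0.0, -0.891], [0.891, 0.0, -0.453], [-0.0, -1.0, -0.0]]
contact_force: [0.3, -0.1, 0.1]
grip_width: 0.0059
3.6333 [0.4741 0.2379 0.0615] yaw 116.93882478414238 tilt [ 0.  0. -1.] F [ 0.2889 -0.089   0.0685] 0.00589395523726806 j [19.4032  4.3291 -8.1689 77.5017 -0.     -7.5357]
top [[242.962  224.6959]]
scene [[384.4979 199.8511]]
```

View pics/b2.png

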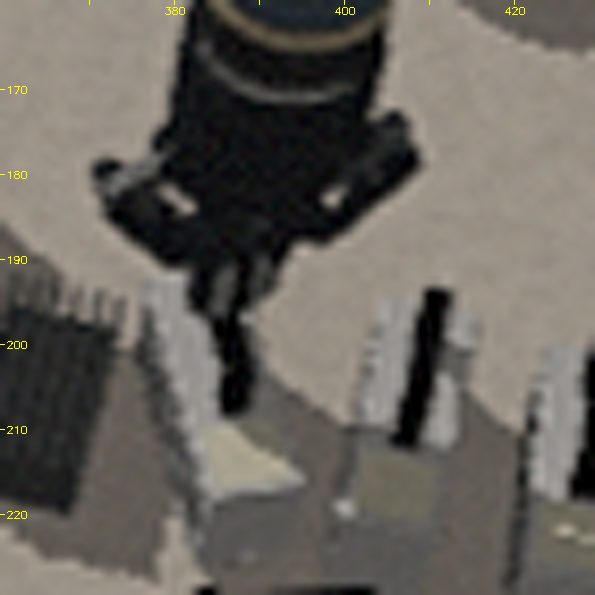

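Run:
```python
from h import *
s=cam("scene");t=cam("top")
for z in(.0615,.08,.09,.1):print(z,proj(s,[[.474,.238,z]]),proj(t,[[.474,.238,z]]))
R=s["R"];print(R, t["R"])
crop(t,200,180,70,70,8.5,"pics/b3.png")
```

```text
0.0615 [[384.5294 199.8465]] [[242.9319 224.7132]]
0.08 [[385.1628 196.9485]] [[241.9358 224.0651]]
0.09 [[385.5104 195.3583]] [[241.3871 223.7082]]
0.1 [[385.8616 193.7512]] [[240.8311 223.3464]]
[[-0.2819  0.9594 -0.0139]
 [ 0.8074  0.2293 -0.5436]
 [-0.5183 -0.1645 -0.8392]] [[-0.0105 -0.9997 -0.0219]
 [-0.9846  0.0141 -0.1743]
 [ 0.1746  0.0197 -0.9844]]
```

View pics/b3.png

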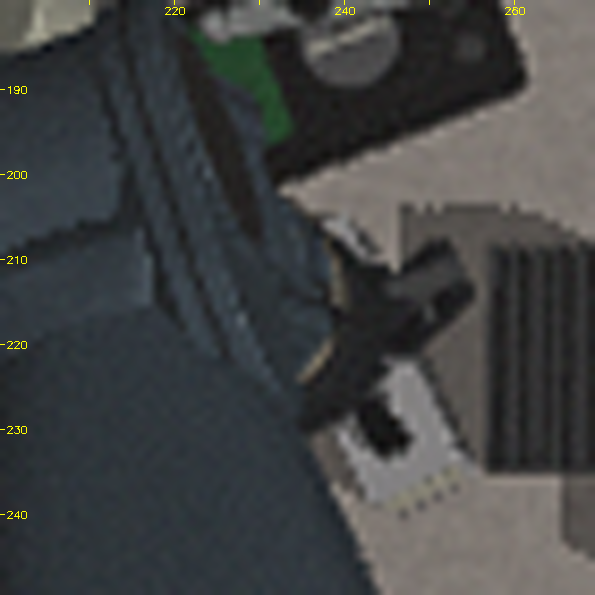

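```bash
python3 -m creep '{"slide":[[0,0,2],[0,0,4],[-2,0,6],[-5,-1,7],[-8,-2,7],[-11,-3,7],[-12,-4,7],[-12,-4,7],[-12,-4,7],[-12,-4,7]],"rotation":[[0,0,0],[0,0,0],[0,0,0],[0,0,0],[0,0,0],[0,0,0],[0,0,0],[0,0,0],[0,0,0],[0,0,0]]}' 0.0 60;  python3 - <<'E'
from h import *
st=r.observe();R=np.array(st["tool_rot"]);p=np.array(st["tool_pos"]);print(p)
P=[p+R@np.array([0,-b,0]) for b in (0,.01,.02,.03)]
for n in("scene","top"):
    c=cam(n);u=proj(c,P);print(u);a=[int(x) for x in u[0]-35]
    crop(c,*a,70,70,8,f"pics/c_{n}.png",pts=u)
E
```

```text
time: 4.72
tool_pos: [0.3549, 0.1982, 0.1317]
tool_rot: [[-0.453, 0.001, -0.892], [0.892, 0.001, -0.453], [-0.0, -1.0, -0.001]]
contact_force: [-0.0, 0.8, 0.1]
grip_width: 0.0002
[0.3549 0.1982 0.1317]
[[382.5136 158.7834]
 [382.8409 157.0151]
 [383.1716 155.2283]
 [383.5059 153.4225]]
[[251.0098 259.9177]
 [250.4982 259.7971]
 [249.9795 259.6748]
 [249.4534 259.5508]]
```

View pics/c_scene.png

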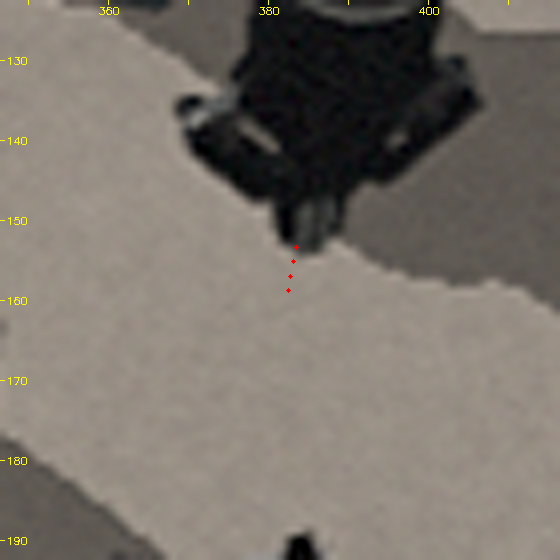

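View pics/c_top.png

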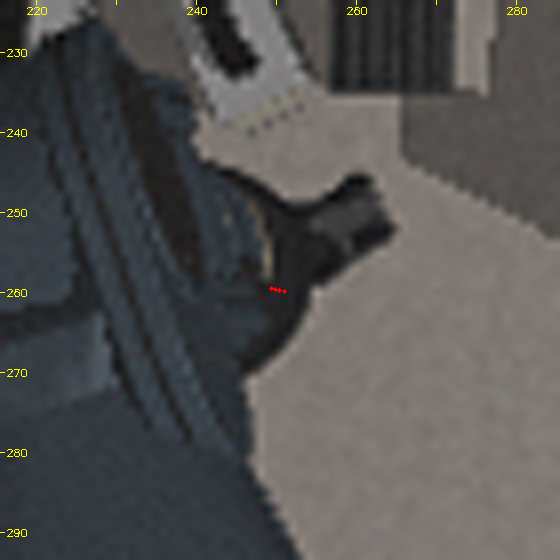

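```bash
python3 -m creep '{"slide":[[0,0,-3],[0,0,-6],[0,0,-9],[0,0,-11],[0,0,-12],[0,0,-12],[0,0,-12],[0,0,-12]],"rotation":[[0,0,0],[0,0,0],[0,0,0],[0,0,0],[0,0,0],[0,0,0],[0,0,0],[0,0,0]]}' 0.0 60;  python3 - <<'E'
from h import *
st=r.observe();R=np.array(st["tool_rot"]);p=np.array(st["tool_pos"]);print(p)
P=[p+R@np.array([0,-b,0]) for b in (0,.01,.02,.03)]
for n in("scene","top"):
    c=cam(n);u=proj(c,P);print(u);a=[int(x) for x in u[0]-35]
    crop(c,*a,70,70,8,f"pics/d_{n}.png",pts=u)
E
```

```text
time: 5.48
tool_pos: [0.3557, 0.1985, 0.0131]
tool_rot: [[-0.453, 0.003, -0.891], [0.892, 0.001, -0.453], [-0.0, -1.0, -0.003]]
contact_force: [0.5, 0.0, 0.1]
grip_width: 0.0004
[0.3557 0.1985 0.0131]
[[378.8919 178.5659]
 [379.1822 176.9949]
 [379.4754 175.4083]
 [379.7715 173.806 ]]
[[256.5247 261.0592]
 [256.0889 260.9589]
 [255.6474 260.8574]
 [255.2001 260.7546]]
```

View pics/d_scene.png

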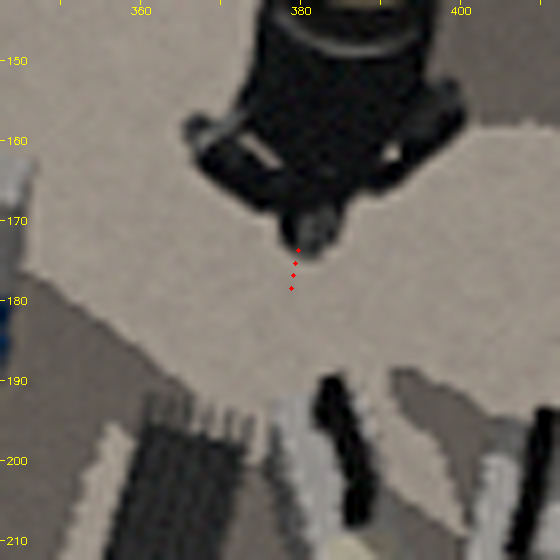

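View pics/d_top.png

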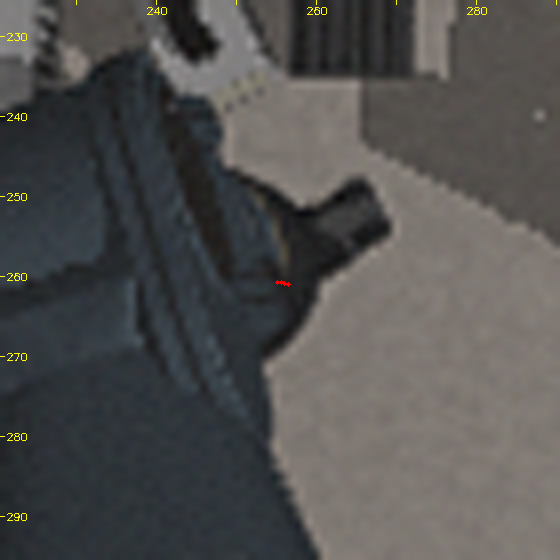

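```bash
python3 -m creep '{"slide":[[0,0,-0.4],[0,0,-0.8],[0,0,-1.2],[0,0,-1.2],[0,0,-1.2]],"rotation":[[0,0,0],[0,0,0],[0,0,0],[0,0,0],[0,0,0]]}' 0.0 60; python3 -m creep '{"slide":[[0,0,-0.2],[0,0,-0.4],[0,0,-0.4]],"rotation":[[0,0,0],[0,0,0],[0,0,0]]}'
```

```text
time: 6.0
tool_pos: [0.3535, 0.1977, -0.001]
tool_rot: [[-0.453, -0.001, -0.892], [0.892, -0.0, -0.453], [0.0, -1.0, 0.001]]
contact_force: [-0.0, -0.5, -0.6]
grip_width: -0.0001
time: 6.25
tool_pos: [0.3538, 0.1978, -0.0049]
tool_rot: [[-0.453, -0.001, -0.892], [0.892, -0.0, -0.453], [0.0, -1.0, 0.001]]
contact_force: [-0.4, 0.6, 0.0]
grip_width: -0.0004
```

No contact at reported z = −5 mm, so the reported TCP sits below the real tip; I keep probing for the bench.

```bash
python3 -m creep '{"slide":[[0,0,-0.3],[0,0,-0.6],[0,0,-0.8],[0,0,-0.8]],"rotation":[[0,0,0],[0,0,0],[0,0,0],[0,0,0]]}'
python3 - <<'E'
from h import *
st=r.observe();R=np.array(st["tool_rot"]);p=np.array(st["tool_pos"]);print(p)
P=[p+R@np.array([0,-b,0]) for b in (0,.01,.02,.03)]
for n in("scene",):
    c=cam(n);u=proj(c,P);print(u);a=[int(x) for x in u[0]-35]
    crop(c,*a,70,70,8,f"pics/e_{n}.png",pts=u)
E
```

```text
time: 6.58
tool_pos: [0.3535, 0.1977, -0.0132]
tool_rot: [[-0.453, -0.001, -0.891], [0.891, -0.0, -0.453], [0.0, -1.0, 0.001]]
contact_force: [0.4, -1.1, -0.3]
grip_width: 0.0001
[ 0.3535  0.1977 -0.0132]
[[378.049  182.1048]
 [378.3329 180.5809]
 [378.6195 179.0422]
 [378.9089 177.4883]]
```

View pics/e_scene.png

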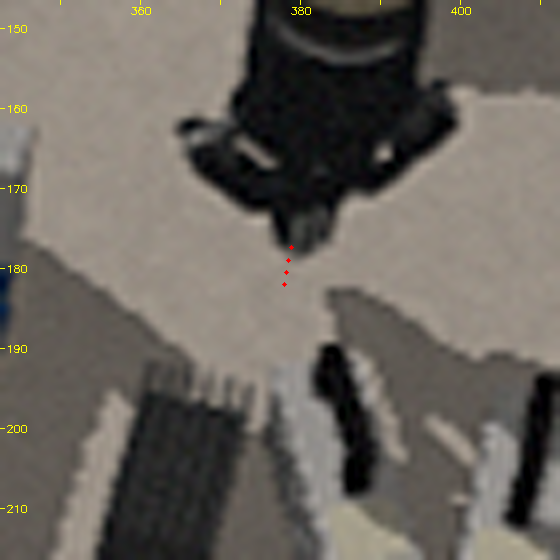

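```bash
python3 -m creep '{"slide":[[0,0,-0.3],[0,0,-0.5],[0,0,-0.5],[0,0,-0.5]],"rotation":[[0,0,0],[0,0,0],[0,0,0],[0,0,0]]}';python3 -m creep '{"slide":[[0,0,-0.2],[0,0,-0.4],[0,0,-0.4],[0,0,-0.4]],"rotation":[[0,0,0],[0,0,0],[0,0,0],[0,0,0]]}'
```

```text
time: 6.97
tool_pos: [0.3539, 0.1978, -0.0177]
tool_rot: [[-0.453, -0.0, -0.892], [0.892, -0.0, -0.453], [0.0, -1.0, 0.0]]
contact_force: [-0.2, 0.4, -0.8]
grip_width: -0.0
time: 7.3
tool_pos: [0.3538, 0.1978, -0.0217]
tool_rot: [[-0.453, -0.0, -0.892], [0.892, -0.0, -0.453], [0.0, -1.0, 0.0]]
contact_force: [-0.3, 0.4, -0.3]
grip_width: -0.0001
```

```bash
python3 -m creep '{"slide":[[0,0,-0.2],[0,0,-0.3],[0,0,-0.3],[0,0,-0.3]],"rotation":[[0,0,0],[0,0,0],[0,0,0],[0,0,0]]}';python3 -m creep '{"slide":[[0,0,-0.1],[0,0,-0.2],[0,0,-0.2]],"rotation":[[0,0,0],[0,0,0],[0,0,0]]}'
python3 - <<'E'
from h import *
st=r.observe();R=np.array(st["tool_rot"]);p=np.array(st["tool_pos"]);print(p)
P=[p+R@np.array([0,-b,0]) for b in (0,.01,.02,.03)]
for n in("scene",):
    c=cam(n);u=proj(c,P);print(u);a=[int(x) for x in u[0]-35]
    crop(c,*a,70,70,8,f"pics/e2_{n}.png",pts=u)
E
```

```text
time: 7.63
tool_pos: [0.3539, 0.1978, -0.0246]
tool_rot: [[-0.453, -0.0, -0.891], [0.891, -0.0, -0.453], [0.0, -1.0, 0.0]]
contact_force: [0.8, 0.5, -0.5]
grip_width: -0.0002
time: 7.88
tool_pos: [0.3539, 0.1978, -0.0267]
tool_rot: [[-0.453, -0.0, -0.892], [0.892, -0.0, -0.453], [0.0, -1.0, 0.0]]
contact_force: [-0.1, 0.7, 0.5]
grip_width: 0.0
[ 0.3539  0.1978 -0.0267]
[[377.6883 184.2431]
 [377.9682 182.7371]
 [378.2509 181.2164]
 [378.5363 179.681 ]]
```

View pics/e2_scene.png

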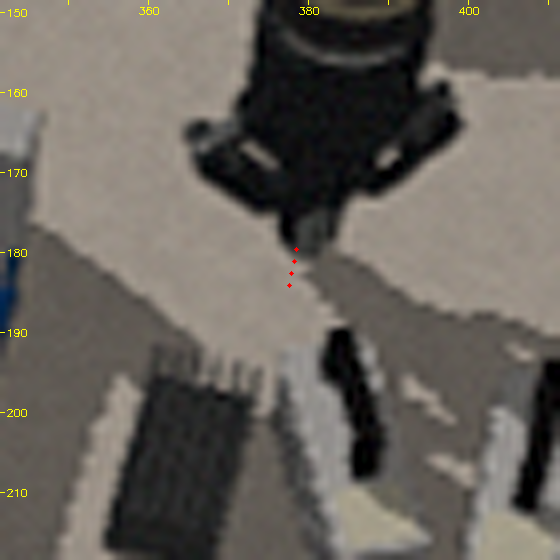

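```bash
python3 -m creep '{"slide":[[0,0,-0.1],[0,0,-0.2],[0,0,-0.3],[0,0,-0.3]],"rotation":[[0,0,0],[0,0,0],[0,0,0],[0,0,0]]}';python3 -m creep '{"slide":[[0,0,-0.1],[0,0,-0.2],[0,0,-0.3],[0,0,-0.3]],"rotation":[[0,0,0],[0,0,0],[0,0,0],[0,0,0]]}'
```

```text
time: 8.27
tool_pos: [0.3538, 0.1978, -0.0297]
tool_rot: [[-0.453, -0.0, -0.891], [0.891, -0.0, -0.453], [0.0, -1.0, 0.0]]
contact_force: [-0.6, 0.2, 0.6]
grip_width: 0.0003
time: 8.6
tool_pos: [0.3538, 0.1978, -0.0328]
tool_rot: [[-0.453, -0.0, -0.892], [0.892, -0.0, -0.453], [0.0, -1.0, 0.0]]
contact_force: [-0.7, -0.5, -0.8]
grip_width: 0.0004
```

```bash
python3 - <<'E'
from h import *
s=cam("scene");st=r.observe();p=np.array(st["tool_pos"])
crop(s,350,145,60,60,10,"pics/e3.png")
for z in (0,.01,.02):print(ray(s,379.6,179.6,z))
E
python3 -m creep '{"slide":[[0,0,-0.1],[0,0,-0.2],[0,0,-0.3],[0,0,-0.3]],"rotation":[[0,0,0],[0,0,0],[0,0,0],[0,0,0]]}'
```

```text
[0.3501 0.2014 0.    ]
[0.3573 0.2018 0.01  ]
[0.3645 0.2022 0.02  ]
time: 8.98
tool_pos: [0.3543, 0.1979, -0.0338]
tool_rot: [[-0.453, 0.0, -0.891], [0.891, -0.0, -0.453], [-0.0, -1.0, -0.0]]
contact_force: [-4.2, -1.3, 10.8]
grip_width: -0.0001
```

View pics/e3.png

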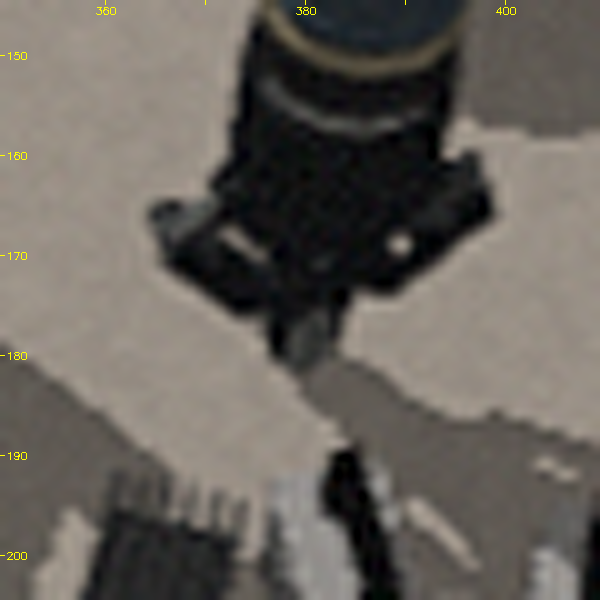

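```bash
python3 -m creep '{"slide":[[0,0,4],[0,0,8],[1,0,12],[4,1,13.5],[7,2,13.5],[10,3,13.5],[12.1,3.9,13.5],[12.1,3.9,13.5],[12.1,3.9,10.5],[12.1,3.9,8.5],[12.1,3.9,8.0],[12.1,3.9,8.0]],"rotation":[[0,0,0],[0,0,0],[0,0,0],[0,0,0],[0,0,0],[0,0,0],[0,0,0],[0,0,0],[0,0,0],[0,0,0],[0,0,0],[0,0,0]]}' 4 60;python3 -m creep '{"slide":[[0,0,-1],[0,0,-1.9],[0,0,-1.9],[0,0,-1.9],[0,0,-1.9]],"rotation":[[0,0,0],[0,0,0],[0,0,0],[0,0,0],[0,0,0]]}'
python3 - <<'E'
from h import *
crop(cam("scene"),360,160,70,70,8.5,"pics/f1.png")
E
```

```text
time: 9.98
tool_pos: [0.4723, 0.236, 0.042]
tool_rot: [[-0.453, -0.006, -0.891], [0.891, -0.002, -0.453], [0.001, -1.0, 0.006]]
contact_force: [0.1, 0.2, -0.4]
grip_width: 0.0402
time: 10.4
tool_pos: [0.4754, 0.237, 0.0261]
tool_rot: [[-0.453, 0.001, -0.891], [0.891, 0.0, -0.453], [-0.0, -1.0, -0.001]]
contact_force: [0.6, 0.4, 0.1]
grip_width: 0.04
```

View pics/f1.png

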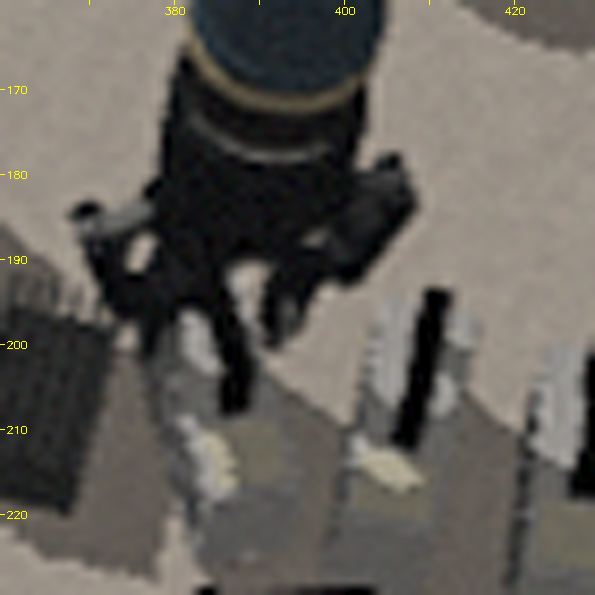

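```bash
python3 -m creep '{"slide":[[0,0,0.1],[0,0,0.1],[0,0,0.1],[0,0,0.1],[0,0,0.1],[0,0,0.1],[0,0,0.1]],"rotation":[[0,0,0],[0,0,0],[0,0,0],[0,0,0],[0,0,0],[0,0,0],[0,0,0]]}' 0.6 70;python3 -m creep '{"slide":[[0,0,2],[0,0,4.5],[0,0,7],[0,0,9],[0,0,9]],"rotation":[[0,0,0],[0,0,0],[0,0,0],[0,0,0],[0,0,0]]}'
python3 - <<'E'
from h import *
print(r.observe()["ft_torque"])
crop(cam("scene"),350,140,90,90,6.5,"pics/f2.png")
E
```

```text
time: 11.03
tool_pos: [0.4755, 0.2372, 0.0273]
tool_rot: [[-0.453, 0.001, -0.891], [0.891, 0.001, -0.453], [0.0, -1.0, -0.001]]
contact_force: [-1.1, -0.1, 4.4]
grip_width: 0.0108
time: 11.45
tool_pos: [0.4774, 0.2375, 0.1202]
tool_rot: [[-0.453, 0.006, -0.892], [0.892, 0.002, -0.453], [-0.001, -1.0, -0.006]]
contact_force: [0.8, 0.7, -2.1]
grip_width: 0.0107
[ 0.0478 -0.0822 -0.0181]
```

View pics/f2.png

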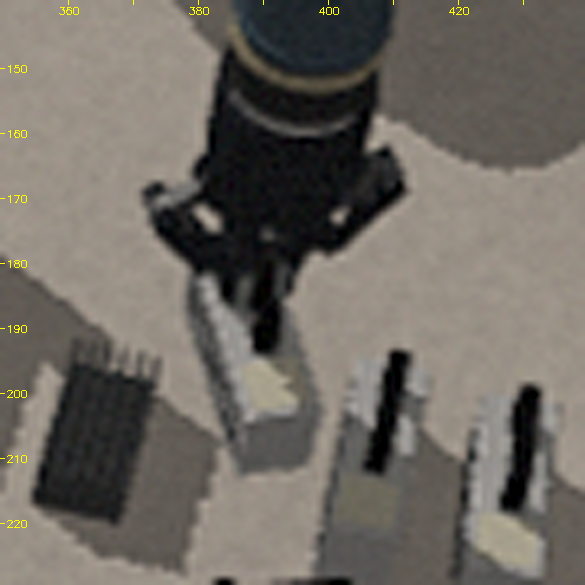

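```bash
python3 -m creep '{"slide":[[0,-2,1],[0,-4.5,2],[0.3,-7,2],[0.7,-9.5,2],[1.1,-12,2],[1.5,-14.5,2],[1.9,-17,2],[2.3,-19.5,2],[2.7,-22,2],[3.0,-24,2],[3.3,-24,2],[3.3,-24,2]],"rotation":[[0,0,3],[0,0,9],[0,0,15],[0,0,21],[0,0,28],[0,0,34.5],[0,0,41],[0,0,47],[0,0,53],[0,0,59],[0,0,63.6],[0,0,63.6]]}'; python3 -m creep '{"slide":[[3,0,0],[6,0,0],[9,0,0],[10.2,0,-1],[10.2,0,-2],[10.2,0,-2],[10.2,0,-2],[10.2,0,-2]],"rotation":[[0,0,0],[0,0,0],[0,0,0],[0,0,0],[0,0,0],[0,0,0],[0,0,0],[0,0,0]]}'
cat > v.py <<'E'
from h import *
n=sys.argv[1]
st=r.observe(); p=np.array(st["tool_pos"]);R=np.array(st["tool_rot"])
print(st["time"],p,"yaw",np.degrees(np.arctan2(R[1,0],R[0,0])),R[:,1],"F",np.array(st["contact_force"]),st["grip_width"])
car=np.load("fit.npz")["car"]
for c,a,sc in (("top",[int(x) for x in sys.argv[2].split(",")],0),("scene",[int(x) for x in sys.argv[3].split(",")],0)):
    im=cam(c); crop(im,*a,560/a[3],f"pics/{n}_{c}.png")
E
python3 v.py g1 260,150,100,110 280,130,100,110
```

```text
time: 12.5
tool_pos: [0.5066, -0.0043, 0.133]
tool_rot: [[-1.0, -0.005, 0.008], [-0.008, 0.001, -1.0], [0.005, -1.0, -0.001]]
contact_force: [-0.4, 0.3, -3.4]
grip_width: 0.0111
time: 13.17
tool_pos: [0.6084, -0.0027, 0.1158]
tool_rot: [[-1.0, -0.003, 0.009], [-0.009, 0.0, -1.0], [0.003, -1.0, -0.0]]
contact_force: [0.4, -0.1, -3.1]
grip_width: 0.0106
13.1667 [ 0.6084 -0.0027  0.1158] yaw -179.47051066649658 [-0.0025  0.0002 -1.    ] F [ 0.399  -0.09   -3.1465] 0.010641436903907456
```

View pics/g1_top.png

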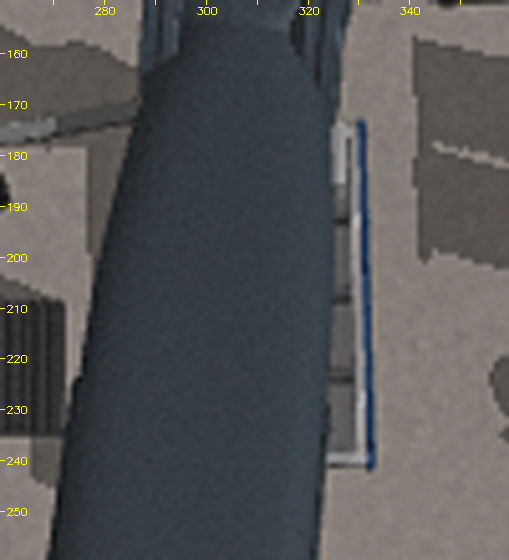

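View pics/g1_scene.png

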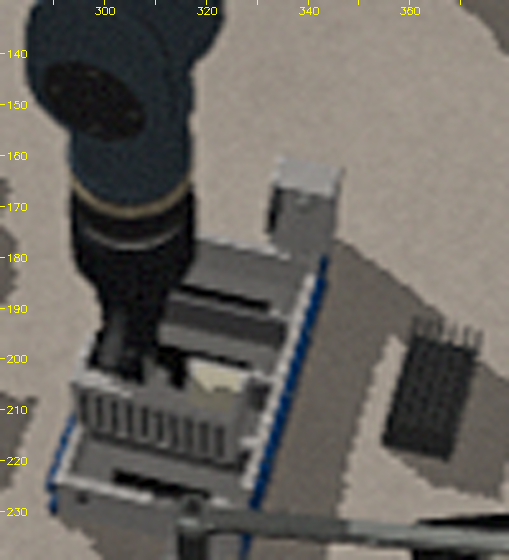

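```bash
cat > ov.py <<'E'
from h import *
n=sys.argv[1]; dy=float(sys.argv[2]) if len(sys.argv)>2 else .012; zo=.0335-.0273-.0335
B=np.array([.9,.8])
st=r.observe();p=np.array(st["tool_pos"]);R=np.array(st["tool_rot"]);yaw=np.arctan2(R[1,0],R[0,0])-np.pi
m=[p[0]-np.sin(yaw)*dy,p[1]+np.cos(yaw)*dy,yaw]; zb=p[2]-.0273
car=np.load("fit.npz")["car"]; c,s=np.cos(car[2]),np.sin(car[2]); d=np.array(m[:2])-car[:2]
print("p",p,"mod in car mm",1e3*np.array([c*d[0]+s*d[1],-s*d[0]+c*d[1]]),"dyaw",np.degrees(yaw-car[2]),"under",zb)
im=cam("scene")
P=MT+[(-.02,.055,0),(.02,.055,0),(.02,-.055,0)]
P=[(a,b,h+zb) for a,b,h in P]
Q=CT+[(x,y,.042) for x in(-.054-.003,-.054+.003,-.003,.003,.054-.003,.054+.003) for y in(-.058,.058)]
u=[*(proj(im,T(m,P))+B),*(proj(im,T(car,Q))+B)]
crop(im,280,150,75,85,8,f"pics/{n}.png",pts=u)
E
python3 ov.py g2
```

```text
p [ 0.6095 -0.003   0.1172] mod in car mm [78.2436 -0.6728] dyaw -360.10635537573654 under 0.08991057101994897
```

View pics/g2.png

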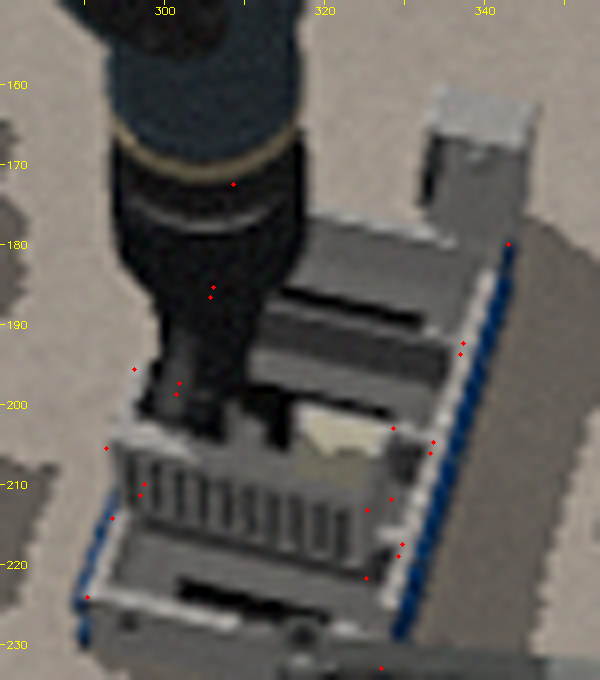

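```bash
python3 -m creep '{"slide":[[0.2,0.1,-1],[0.2,0.1,-2],[0.2,0.1,-3],[0.2,0.1,-3.5],[0.2,0.1,-3.5],[0.2,0.1,-3.5],[0.2,0.1,-3.5]],"rotation":[[0,0,0],[0,0,0],[0,0,0],[0,0,0],[0,0,0],[0,0,0],[0,0,0]]}'; python3 ov.py g3
```

```text
time: 13.9
tool_pos: [0.6121, -0.0021, 0.0816]
tool_rot: [[-1.0, 0.0, 0.009], [-0.009, 0.0, -1.0], [-0.0, -1.0, 0.0]]
contact_force: [-0.1, -0.3, -2.2]
grip_width: 0.0106
p [ 0.6121 -0.0021  0.0816] mod in car mm [80.8829  0.1069] dyaw -360.09704977657634 under 0.05425197833405912
```

View pics/g3.png

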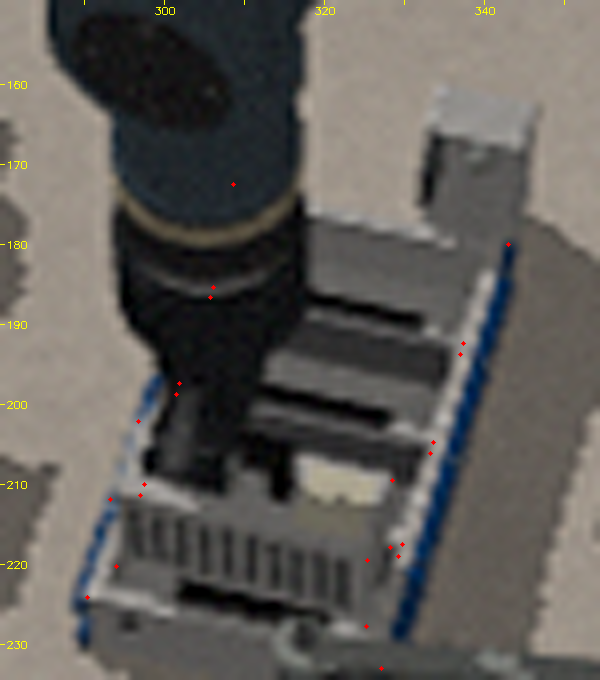

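```bash
python3 -m creep '{"slide":[[0,0,-0.5],[0,0,-1.0],[0,0,-1.5],[0,0,-2.0],[0,0,-2.0],[0,0,-2.0]],"rotation":[[0,0,0],[0,0,0],[0,0,0],[0,0,0],[0,0,0],[0,0,0]]}'
```

```text
time: 14.45
tool_pos: [0.6119, -0.0021, 0.0608]
tool_rot: [[-1.0, -0.001, 0.009], [-0.009, 0.0, -1.0], [0.001, -1.0, -0.0]]
contact_force: [0.7, 0.2, -4.0]
grip_width: 0.0107
```

```bash
python3 -m creep '{"slide":[[0,0,-0.5],[0,0,-1.0],[0,0,-1.5],[0,0,-2.0],[0,0,-2.2],[0,0,-2.2],[0,0,-2.2]],"rotation":[[0,0,0],[0,0,0],[0,0,0],[0,0,0],[0,0,0],[0,0,0],[0,0,0]]}'; python3 -m creep '{"slide":[[0,0,-0.1],[0,0,-0.2],[0,0,-0.3],[0,0,-0.3]],"rotation":[[0,0,0],[0,0,0],[0,0,0],[0,0,0]]}'
```

```text
time: 15.03
tool_pos: [0.6119, -0.0021, 0.0392]
tool_rot: [[-1.0, -0.0, 0.009], [-0.009, 0.0, -1.0], [0.0, -1.0, -0.0]]
contact_force: [0.3, -0.5, -3.1]
grip_width: 0.0107
time: 15.37
tool_pos: [0.612, -0.0021, 0.0364]
tool_rot: [[-1.0, -0.0, 0.009], [-0.009, -0.0, -1.0], [0.0, -1.0, 0.0]]
contact_force: [0.9, -0.8, -2.6]
grip_width: 0.0107
```

```bash
python3 -m creep '{"slide":[[0,0,-0.1],[0,0,-0.2],[0,0,-0.2]],"rotation":[[0,0,0],[0,0,0],[0,0,0]]}'
```

```text
time: 15.62
tool_pos: [0.6122, -0.0023, 0.0354]
tool_rot: [[-1.0, 0.001, 0.009], [-0.009, -0.0, -1.0], [-0.001, -1.0, 0.0]]
contact_force: [-1.0, -0.6, 1.4]
grip_width: 0.011
```

```bash
python3 -m creep '{"slide":[[0,0,0],[0,0,0],[0,0,0],[0,0,0],[0,0,2],[0,0,5],[0,0,9],[-3,2,10],[-7,3,10],[-10,4,10],[-14,5,10],[-18,6,10]],"rotation":[[0,0,0],[0,0,0],[0,0,0],[0,0,0],[0,0,0],[0,0,0],[0,0,0],[0,0,-7],[0,0,-14],[0,0,-21],[0,0,-28],[0,0,-35]]}' 3; python3 -m creep '{"slide":[[-2,1,0],[-4,2,0],[-6,3,0],[-6,3,0],[-6,3,0]],"rotation":[[0,0,-7],[0,0,-14],[0,0,-21],[0,0,-21],[0,0,-21]]}'; python3 v.py h1 160,160,180,110 280,130,190,130
```

```text
time: 16.62
tool_pos: [0.4308, 0.0583, 0.1346]
tool_rot: [[-0.821, 0.001, -0.571], [0.571, 0.0, -0.821], [-0.001, -1.0, -0.001]]
contact_force: [0.1, -0.7, 0.5]
grip_width: 0.0298
time: 17.03
tool_pos: [0.3719, 0.0883, 0.1349]
tool_rot: [[-0.569, 0.002, -0.822], [0.822, -0.0, -0.569], [-0.001, -1.0, -0.001]]
contact_force: [1.0, -1.1, -0.1]
grip_width: 0.0301
17.0333 [0.3719 0.0883 0.1349] yaw 124.69048650794888 [ 0.0018 -0.     -1.    ] F [ 1.0214 -1.1229 -0.1481] 0.03007447248899656
```

View pics/h1_top.png

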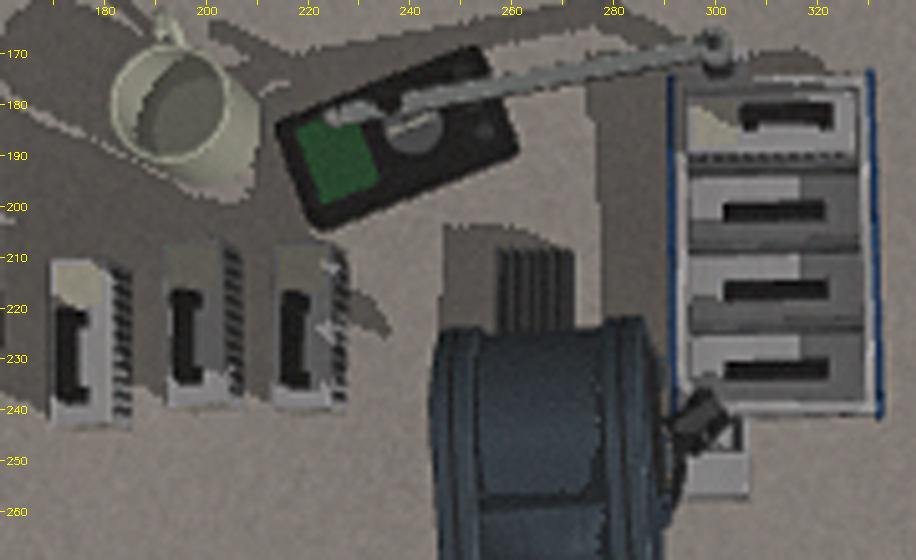

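View pics/h1_scene.png

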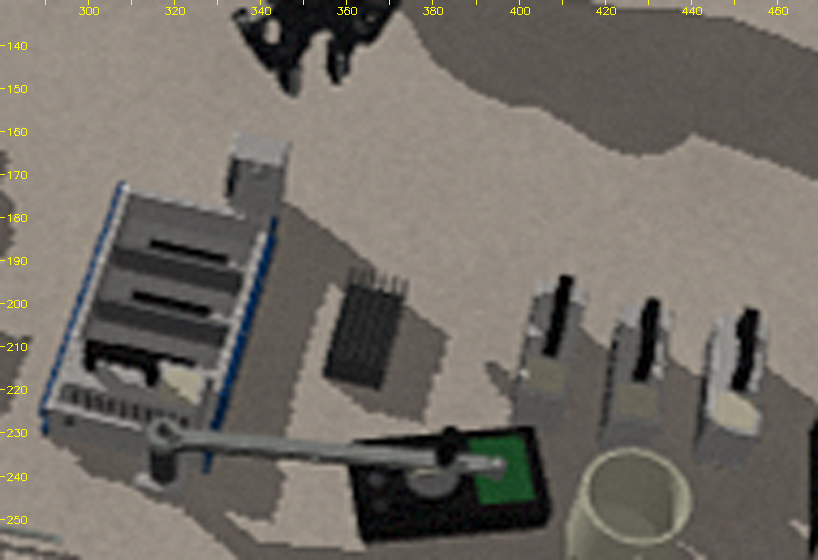

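```bash
python3 -m creep '{"slide":[[1.2,2.5,0],[2.4,5.5,0],[3.6,8.5,0],[4.8,11.5,0],[6,14.5,0],[7.2,17.5,0],[8.6,20.5,-1],[9.6,23.0,-2],[9.6,23.0,-4],[9.6,23.0,-6],[9.6,23.0,-8],[9.6,23.0,-8]],"rotation":[[0,0,-5],[0,0,-11],[0,0,-17],[0,0,-23],[0,0,-29],[0,0,-34],[0,0,-34],[0,0,-34],[0,0,-34],[0,0,-34],[0,0,-34],[0,0,-34]]}' 4;python3 -m creep '{"slide":[[0,0,-1],[0,0,-2],[0,0,-2.8],[0,0,-2.8],[0,0,-2.8],[0,0,-2.8]],"rotation":[[0,0,0],[0,0,0],[0,0,0],[0,0,0],[0,0,0],[0,0,0]]}'
python3 - <<'E'
from h import *
crop(cam("scene"),380,160,70,70,8,"pics/i1.png")
E
```

```text
time: 18.13
tool_pos: [0.4656, 0.3161, 0.0485]
tool_rot: [[-0.01, -0.009, -1.0], [1.0, -0.005, -0.01], [-0.005, -1.0, 0.009]]
contact_force: [-1.0, -1.7, -1.3]
grip_width: 0.0397
time: 18.63
tool_pos: [0.4686, 0.3181, 0.0273]
tool_rot: [[-0.009, 0.001, -1.0], [1.0, 0.001, -0.009], [0.001, -1.0, -0.001]]
contact_force: [-0.4, -0.3, 0.4]
grip_width: 0.0398
```

View pics/i1.png

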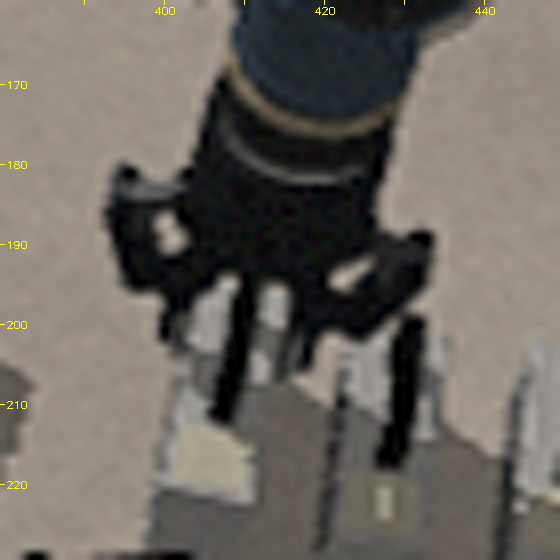

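```bash
python3 -m creep '{"slide":[[0,0,0],[0,0,0],[0,0,0],[0,0,0],[0,0,0],[0,0,0],[0,0,1.5],[0,0,4],[0,0,7],[0,0,10],[0,-2,11],[0,-4.5,11.5]],"rotation":[[0,0,0],[0,0,0],[0,0,0],[0,0,0],[0,0,0],[0,0,0],[0,0,0],[0,0,0],[0,0,0],[0,0,0],[0,0,3],[0,0,8]]}' 0.6 70;python3 -m creep '{"slide":[[0,-3,0],[0,-6,0],[0,-9,0],[0,-12,0],[0.5,-15,0],[1.5,-18,0],[3,-21,0],[4.5,-24,0],[6.5,-26.5,0],[8,-27.6,0],[9,-27.6,0],[9,-27.6,0]],"rotation":[[0,0,6.8],[0,0,13.6],[0,0,20.4],[0,0,27.2],[0,0,34],[0,0,40.8],[0,0,47.6],[0,0,54.4],[0,0,61.2],[0,0,68],[0,0,75],[0,0,82]]}'; python3 -m creep '{"slide":[[0,0,-2],[0,0,-4],[0,0,-5.6],[0,0,-5.6],[0,0,-5.6],[0,0,-5.6]],"rotation":[[0,0,0],[0,0,0],[0,0,0],[0,0,0],[0,0,0],[0,0,0]]}'; python3 ov.py i2
```

```text
time: 19.68
tool_pos: [0.4691, 0.2739, 0.1437]
tool_rot: [[-0.154, 0.004, -0.988], [0.988, 0.001, -0.154], [0.001, -1.0, -0.004]]
contact_force: [0.5, -1.0, -2.4]
grip_width: 0.0107
time: 20.68
tool_pos: [0.5588, -0.0049, 0.1393]
tool_rot: [[-1.0, -0.002, 0.013], [-0.013, -0.0, -1.0], [0.002, -1.0, 0.0]]
contact_force: [0.2, 0.1, -2.1]
grip_width: 0.0107
time: 21.18
tool_pos: [0.5579, -0.0032, 0.0857]
tool_rot: [[-1.0, -0.0, 0.009], [-0.009, -0.0, -1.0], [0.0, -1.0, 0.0]]
contact_force: [0.5, 0.8, -2.6]
grip_width: 0.0107
p [ 0.5579 -0.0032  0.0857] mod in car mm [26.665  -0.3997] dyaw -360.0990931161682 under 0.05837042461866905
```

View pics/i2.png

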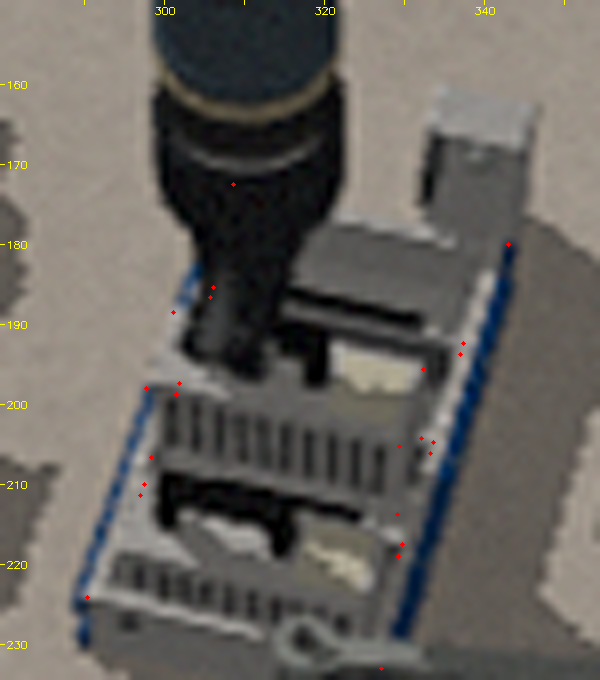

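```bash
python3 -m creep '{"slide":[[0,0,-0.6],[0,0,-1.2],[0,0,-1.8],[0,0,-2.4],[0,0,-2.4],[0,0,-2.4]],"rotation":[[0,0,0],[0,0,0],[0,0,0],[0,0,0],[0,0,0],[0,0,0]]}'
```

```text
time: 21.73
tool_pos: [0.5578, -0.003, 0.0608]
tool_rot: [[-1.0, -0.001, 0.009], [-0.009, 0.0, -1.0], [0.001, -1.0, -0.0]]
contact_force: [0.8, 0.5, -2.6]
grip_width: 0.0107
```

```bash
python3 -m creep '{"slide":[[0,0,-0.5],[0,0,-1.0],[0,0,-1.5],[0,0,-2.0],[0,0,-2.3],[0,0,-2.4],[0,0,-2.4],[0,0,-2.4]],"rotation":[[0,0,0],[0,0,0],[0,0,0],[0,0,0],[0,0,0],[0,0,0],[0,0,0],[0,0,0]]}'; python3 -m creep '{"slide":[[0,0,-0.1],[0,0,-0.2],[0,0,-0.2]],"rotation":[[0,0,0],[0,0,0],[0,0,0]]}'
```

```text
time: 22.4
tool_pos: [0.5579, -0.0031, 0.0375]
tool_rot: [[-1.0, -0.0, 0.009], [-0.009, 0.0, -1.0], [0.0, -1.0, -0.0]]
contact_force: [-0.1, 0.4, -3.4]
grip_width: 0.0109
time: 22.65
tool_pos: [0.558, -0.0032, 0.0355]
tool_rot: [[-1.0, -0.0, 0.009], [-0.009, -0.0, -1.0], [0.0, -1.0, 0.0]]
contact_force: [-0.3, -0.0, -2.3]
grip_width: 0.011
```

```bash
python3 -m creep '{"slide":[[0,0,-0.1],[0,0,-0.2],[0,0,-0.2]],"rotation":[[0,0,0],[0,0,0],[0,0,0]]}'
```

```text
time: 22.9
tool_pos: [0.5584, -0.0033, 0.0354]
tool_rot: [[-1.0, 0.001, 0.009], [-0.009, -0.0, -1.0], [-0.001, -1.0, 0.0]]
contact_force: [-3.1, -0.6, 5.6]
grip_width: 0.0105
```

```bash
python3 -m creep '{"slide":[[0,0,0.1],[0,0,0.1],[0,0,0.1],[0,0,0.1],[0,0,2],[0,0,5],[0,0,9],[-3,2,10.3],[-7,4,10.3],[-11,6,10.3],[-15,8,10.3],[-18.6,9,10.3]],"rotation":[[0,0,0],[0,0,0],[0,0,0],[0,0,0],[0,0,0],[0,0,0],[0,0,0],[0,0,-7],[0,0,-14],[0,0,-21],[0,0,-28],[0,0,-35]]}' 3; python3 -m creep '{"slide":[[0,0,0],[0,0,0],[0,0,0]],"rotation":[[0,0,-7],[0,0,-14],[0,0,-21]]}'; python3 v.py j1 160,160,180,110 280,130,190,130
```

```text
time: 23.9
tool_pos: [0.3752, 0.0865, 0.1364]
tool_rot: [[-0.821, 0.001, -0.571], [0.571, 0.001, -0.821], [0.0, -1.0, -0.001]]
contact_force: [-0.2, 0.4, 1.2]
grip_width: 0.0301
time: 24.15
tool_pos: [0.3758, 0.0859, 0.1366]
tool_rot: [[-0.563, 0.001, -0.826], [0.826, 0.0, -0.563], [-0.001, -1.0, -0.001]]
contact_force: [-0.7, -0.6, 0.4]
grip_width: 0.0297
24.15 [0.3758 0.0859 0.1366] yaw 124.25979235896014 [ 0.0013  0.     -1.    ] F [-0.6557 -0.5729  0.3594] 0.029742429394951506
```

View pics/j1_top.png

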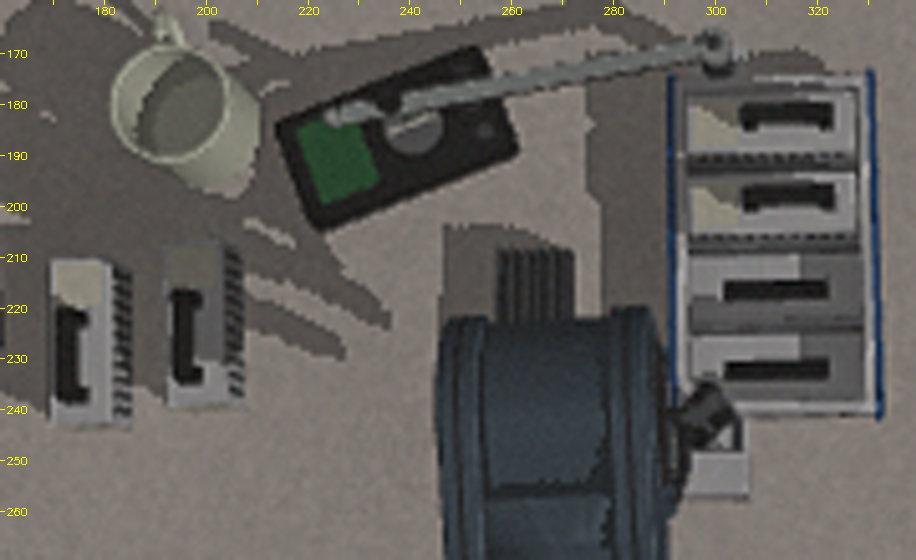

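View pics/j1_scene.png

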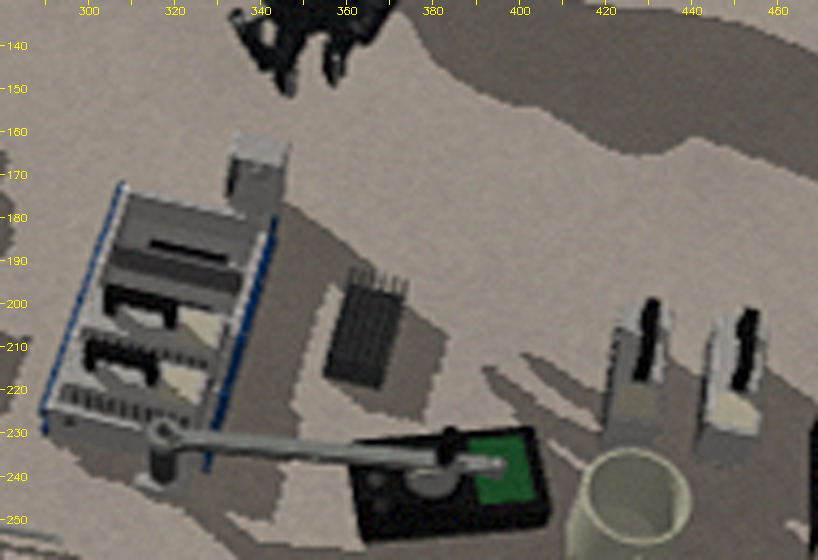

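```bash
python3 -m creep '{"slide":[[1,2.5,0],[2,5.5,0],[3,9,0],[4,12.5,0],[5,16,0],[6,19.5,0],[7,23,0],[8,26.5,0],[9,29.4,-1],[9.5,30.4,-3.5],[9.5,30.4,-6],[9.5,30.4,-8]],"rotation":[[0,0,-5],[0,0,-10],[0,0,-15],[0,0,-20],[0,0,-25],[0,0,-30.6],[0,0,-30.6],[0,0,-30.6],[0,0,-30.6],[0,0,-30.6],[0,0,-30.6],[0,0,-30.6]]}' 4;python3 -m creep '{"slide":[[0,0,0],[0,0,0],[0,0,-1],[0,0,-2],[0,0,-3],[0,0,-3],[0,0,-3],[0,0,-3]],"rotation":[[0,0,0],[0,0,0],[0,0,0],[0,0,0],[0,0,0],[0,0,0],[0,0,0],[0,0,0]]}'
python3 - <<'E'
from h import *
crop(cam("scene"),400,160,70,70,8,"pics/k1.png")
E
```

```text
time: 25.25
tool_pos: [0.4714, 0.3903, 0.054]
tool_rot: [[-0.074, -0.001, -0.997], [0.997, -0.001, -0.074], [-0.001, -1.0, 0.002]]
contact_force: [-0.1, 0.1, -0.0]
grip_width: 0.0406
time: 25.92
tool_pos: [0.4717, 0.3894, 0.0268]
tool_rot: [[-0.069, 0.0, -0.998], [0.998, 0.0, -0.069], [0.0, -1.0, -0.0]]
contact_force: [-0.4, 0.2, 0.6]
grip_width: 0.0402
```

View pics/k1.png

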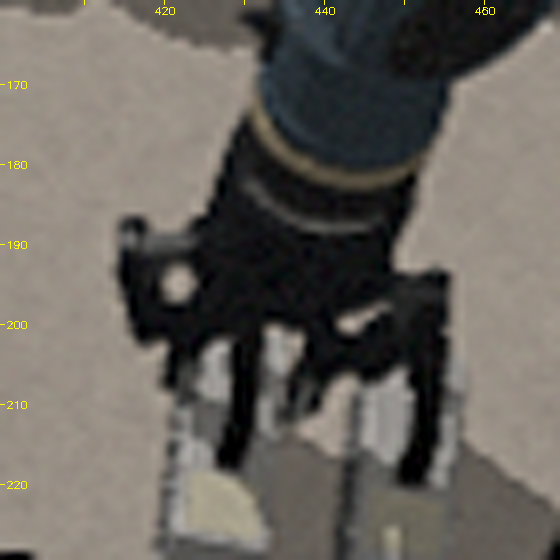

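```bash
python3 -m creep '{"slide":[[0,0,0],[0,0,0],[0,0,0],[0,0,0],[0,0,0],[0,0,0],[0,0,1.5],[0,0,4],[0,0,7],[0,0,10],[0,-2,11],[0,-4.5,11.5]],"rotation":[[0,0,0],[0,0,0],[0,0,0],[0,0,0],[0,0,0],[0,0,0],[0,0,0],[0,0,0],[0,0,0],[0,0,0],[0,0,2],[0,0,5]]}' 0.6 70;python3 -m creep '{"slide":[[0,-3.2,0],[0,-6.4,0],[0,-9.6,0],[0,-12.8,0],[0,-16,0],[0.5,-19.2,0],[1,-22.4,0],[1.5,-25.6,0],[2,-28.8,0],[2.5,-32,0],[3,-34.8,0],[3.3,-34.8,0]],"rotation":[[0,0,6.8],[0,0,13.6],[0,0,20.4],[0,0,27.2],[0,0,34],[0,0,40.8],[0,0,47.6],[0,0,54.4],[0,0,61.2],[0,0,68],[0,0,75],[0,0,81.5]]}'; python3 -m creep '{"slide":[[0,0,-2],[0,0,-4],[0,0,-5.6],[0,0,-5.6],[0,0,-5.6],[0,0,-5.6]],"rotation":[[0,0,0],[0,0,0],[0,0,0],[0,0,0],[0,0,0],[0,0,0]]}'; python3 ov.py k2
```

```text
time: 26.97
tool_pos: [0.4724, 0.3458, 0.1434]
tool_rot: [[-0.16, 0.003, -0.987], [0.987, 0.002, -0.16], [0.001, -1.0, -0.003]]
contact_force: [1.3, -0.4, -4.0]
grip_width: 0.0104
time: 27.97
tool_pos: [0.5038, -0.0093, 0.1396]
tool_rot: [[-1.0, -0.003, 0.007], [-0.007, -0.004, -1.0], [0.003, -1.0, 0.004]]
contact_force: [-0.0, 0.3, -4.0]
grip_width: 0.0112
time: 28.47
tool_pos: [0.5044, -0.0036, 0.0856]
tool_rot: [[-1.0, -0.001, 0.008], [-0.008, -0.0, -1.0], [0.001, -1.0, 0.0]]
contact_force: [1.2, 1.0, -2.5]
grip_width: 0.0107
p [ 0.5044 -0.0036  0.0856] mod in car mm [-26.8632  -0.1407] dyaw -360.18997674989384 under 0.058273919743311434
```

View pics/k2.png

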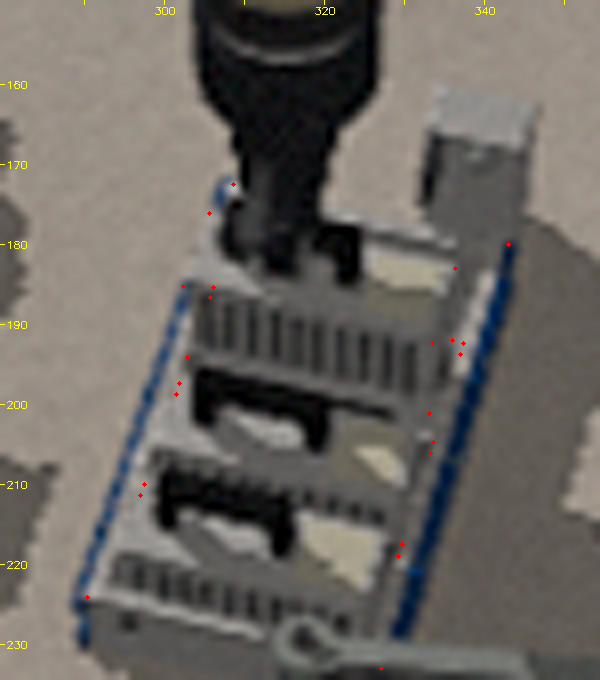

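```bash
python3 -m creep '{"slide":[[0,0,-0.6],[0,0,-1.2],[0,0,-1.8],[0,0,-2.4],[0,0,-2.4],[0,0,-2.4]],"rotation":[[0,0,0],[0,0,0],[0,0,0],[0,0,0],[0,0,0],[0,0,0]]}'
```

```text
time: 29.02
tool_pos: [0.504, -0.0035, 0.0607]
tool_rot: [[-1.0, -0.001, 0.008], [-0.008, 0.0, -1.0], [0.001, -1.0, -0.0]]
contact_force: [0.2, -0.1, -3.5]
grip_width: 0.0109
```

```bash
python3 -m creep '{"slide":[[0,0,-0.5],[0,0,-1.0],[0,0,-1.5],[0,0,-2.0],[0,0,-2.3],[0,0,-2.4],[0,0,-2.4],[0,0,-2.4]],"rotation":[[0,0,0],[0,0,0],[0,0,0],[0,0,0],[0,0,0],[0,0,0],[0,0,0],[0,0,0]]}'; python3 -m creep '{"slide":[[0,0,-0.1],[0,0,-0.2],[0,0,-0.3],[0,0,-0.3]],"rotation":[[0,0,0],[0,0,0],[0,0,0],[0,0,0]]}'
```

```text
time: 29.68
tool_pos: [0.5045, -0.0036, 0.0375]
tool_rot: [[-1.0, -0.0, 0.008], [-0.008, 0.0, -1.0], [0.0, -1.0, -0.0]]
contact_force: [-0.2, 0.0, -2.5]
grip_width: 0.0107
time: 30.02
tool_pos: [0.505, -0.0037, 0.0353]
tool_rot: [[-1.0, 0.001, 0.008], [-0.008, -0.0, -1.0], [-0.001, -1.0, 0.0]]
contact_force: [-0.7, -0.4, -0.2]
grip_width: 0.0109
```

```bash
python3 -m creep '{"slide":[[0,0,-0.1],[0,0,-0.15],[0,0,-0.15]],"rotation":[[0,0,0],[0,0,0],[0,0,0]]}';python3 -m creep '{"slide":[[0,0,0.1],[0,0,0.1],[0,0,0.1],[0,0,0.1],[0,0,2],[0,0,5],[0,0,9],[-2,2,10.3],[-5,4,10.3],[-8,6,10.3],[-11,8,10.3],[-13,9,10.3]],"rotation":[[0,0,0],[0,0,0],[0,0,0],[0,0,0],[0,0,0],[0,0,0],[0,0,0],[0,0,-7],[0,0,-14],[0,0,-21],[0,0,-28],[0,0,-35]]}' 3; python3 -m creep '{"slide":[[0,0,0],[0,0,0],[0,0,0]],"rotation":[[0,0,-7],[0,0,-14],[0,0,-21]]}'; python3 v.py l1 160,160,180,110 280,130,190,130
```

```text
time: 30.27
tool_pos: [0.5052, -0.0037, 0.0353]
tool_rot: [[-1.0, 0.002, 0.008], [-0.008, -0.001, -1.0], [-0.002, -1.0, 0.001]]
contact_force: [-3.8, -0.1, 6.5]
grip_width: 0.0109
time: 31.27
tool_pos: [0.3722, 0.088, 0.136]
tool_rot: [[-0.821, -0.001, -0.571], [0.571, 0.001, -0.821], [0.001, -1.0, -0.0]]
contact_force: [0.5, -0.0, 0.5]
grip_width: 0.03
time: 31.52
tool_pos: [0.3743, 0.0869, 0.1361]
tool_rot: [[-0.561, 0.001, -0.828], [0.828, 0.0, -0.561], [-0.0, -1.0, -0.001]]
contact_force: [0.4, 0.4, 0.2]
grip_width: 0.0302
31.5167 [0.3743 0.0869 0.1361] yaw 124.15257824459461 [ 0.001   0.0001 -1.    ] F [0.3544 0.382  0.216 ] 0.030150591884489004
```

View pics/l1_top.png

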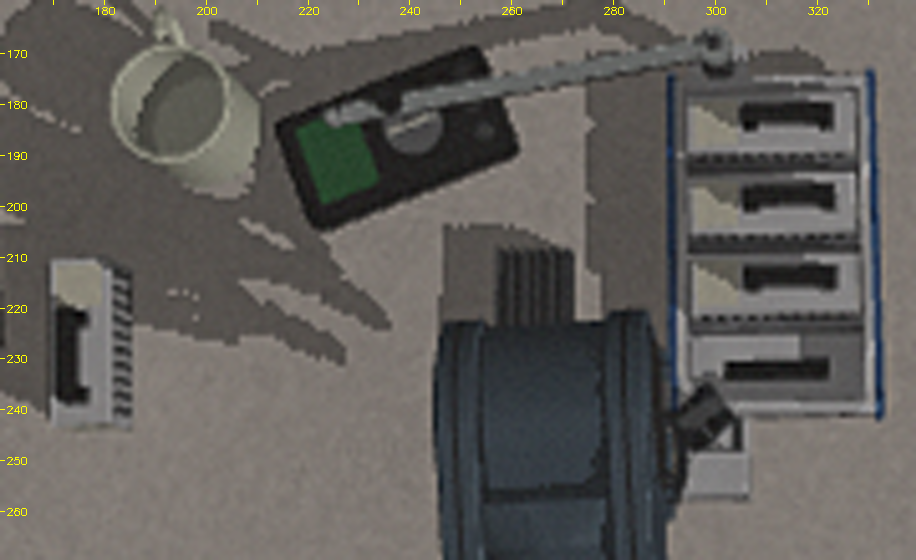

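View pics/l1_scene.png

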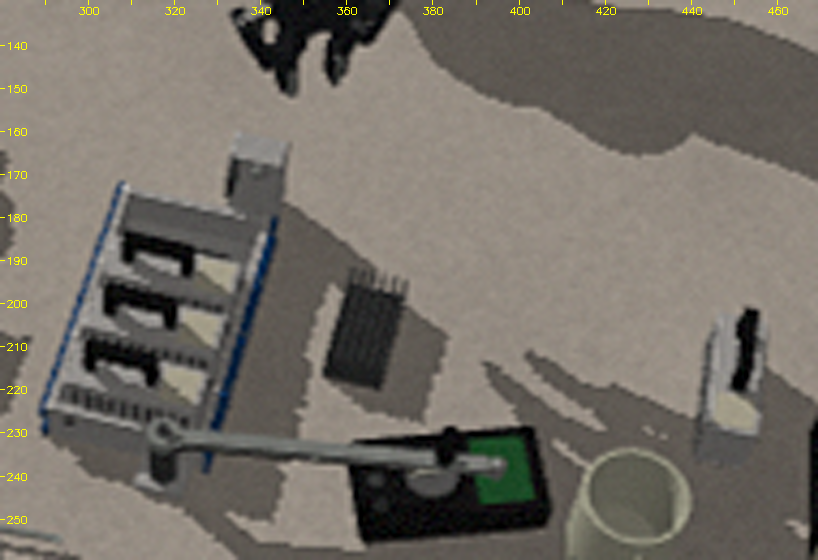

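```bash
python3 -m creep '{"slide":[[0.8,3,0],[1.6,6.8,0],[2.4,10.6,0],[3.2,14.4,0],[4,18.2,0],[4.8,22,0],[5.6,25.8,0],[6.4,29.6,0],[7.2,33.4,0],[8,36.8,-1],[8.5,37.8,-3],[8.5,37.8,-6]],"rotation":[[0,0,-5],[0,0,-10],[0,0,-15],[0,0,-20],[0,0,-25],[0,0,-31.8],[0,0,-31.8],[0,0,-31.8],[0,0,-31.8],[0,0,-31.8],[0,0,-31.8],[0,0,-31.8]]}' 4;python3 -m creep '{"slide":[[0,0,-1],[0,0,-1],[0,0,-2],[0,0,-3],[0,0,-4],[0,0,-4.9],[0,0,-4.9],[0,0,-4.9],[0,0,-4.9]],"rotation":[[0,0,0],[0,0,0],[0,0,0],[0,0,0],[0,0,0],[0,0,0],[0,0,0],[0,0,0],[0,0,0]]}'
python3 - <<'E'
from h import *
crop(cam("scene"),410,160,70,70,8,"pics/m1.png")
E
```

```text
time: 32.62
tool_pos: [0.4622, 0.4695, 0.0776]
tool_rot: [[-0.052, 0.006, -0.999], [0.999, 0.005, -0.052], [0.005, -1.0, -0.006]]
contact_force: [0.4, -0.2, 0.1]
grip_width: 0.0403
time: 33.37
tool_pos: [0.4598, 0.4645, 0.0275]
tool_rot: [[-0.046, 0.0, -0.999], [0.999, 0.0, -0.046], [0.0, -1.0, -0.0]]
contact_force: [-0.6, -0.5, -0.1]
grip_width: 0.04
```

View pics/m1.png

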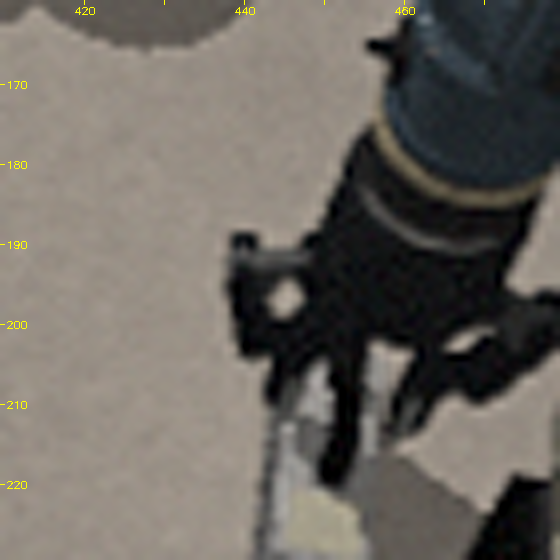

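```bash
python3 -m creep '{"slide":[[0,0,0],[0,0,0],[0,0,0],[0,0,0],[0,0,0],[0,0,0],[0,0,1.5],[0,0,4],[0,0,7],[0,0,10],[0,-2,11],[0,-4.9,11.5]],"rotation":[[0,0,0],[0,0,0],[0,0,0],[0,0,0],[0,0,0],[0,0,0],[0,0,0],[0,0,0],[0,0,0],[0,0,0],[0,0,3],[0,0,8]]}' 0.6 70;python3 -m creep '{"slide":[[0,-3.5,0],[0,-7,0],[0,-10.5,0],[0,-14,0],[0,-17.5,0],[0,-21,0],[0,-24.5,0],[-0.2,-28,0],[-0.4,-31.5,0],[-0.6,-35,0],[-0.8,-38.5,0],[-0.9,-42,0]],"rotation":[[0,0,6.8],[0,0,13.6],[0,0,20.4],[0,0,27.2],[0,0,34],[0,0,40.8],[0,0,47.6],[0,0,54.4],[0,0,61.2],[0,0,68],[0,0,74.5],[0,0,80]]}'; python3 -m creep '{"slide":[[0,0,-1],[0,0,-3],[0,0,-5],[0,0,-5.6],[0,0,-5.6],[0,0,-5.6],[0,0,-5.6]],"rotation":[[0,0,0],[0,0,0],[0,0,0],[0,0,0],[0,0,0],[0,0,0],[0,0,0]]}'; python3 ov.py m2
```

```text
time: 34.42
tool_pos: [0.4601, 0.4174, 0.1434]
tool_rot: [[-0.191, 0.002, -0.982], [0.982, 0.003, -0.191], [0.002, -1.0, -0.003]]
contact_force: [0.2, -0.5, -4.1]
grip_width: 0.0108
time: 35.42
tool_pos: [0.4489, -0.0001, 0.14]
tool_rot: [[-1.0, -0.004, -0.002], [0.002, -0.0, -1.0], [0.004, -1.0, 0.0]]
contact_force: [1.5, 0.4, -4.9]
grip_width: 0.0107
time: 36.0
tool_pos: [0.4515, 0.0016, 0.0868]
tool_rot: [[-1.0, 0.001, -0.007], [0.007, -0.0, -1.0], [-0.001, -1.0, 0.0]]
contact_force: [0.2, -0.6, -4.9]
grip_width: 0.0103
p [0.4515 0.0016 0.0868] mod in car mm [-79.4636   5.5871] dyaw -1.032772263167857 under 0.0594885588091071
```

View pics/m2.png

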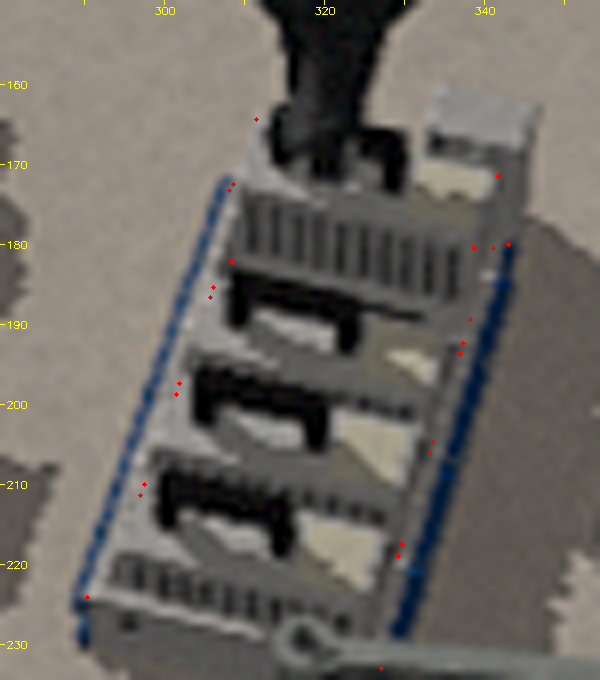

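```bash
python3 -m creep '{"slide":[[-0.1,-0.3,0],[-0.15,-0.55,-0.5],[-0.15,-0.55,-0.5],[-0.15,-0.55,-0.5],[-0.15,-0.55,-0.5]],"rotation":[[0,0,1],[0,0,1],[0,0,1],[0,0,1],[0,0,1]]}'; python3 ov.py m3
```

```text
time: 36.47
tool_pos: [0.4494, -0.0041, 0.081]
tool_rot: [[-1.0, -0.0, 0.01], [-0.01, 0.0, -1.0], [0.0, -1.0, -0.0]]
contact_force: [0.8, -0.2, -4.3]
grip_width: 0.0108
p [ 0.4494 -0.0041  0.081 ] mod in car mm [-81.8439  -0.0566] dyaw -360.0661417688913 under 0.05367048250652333
```

View pics/m3.png

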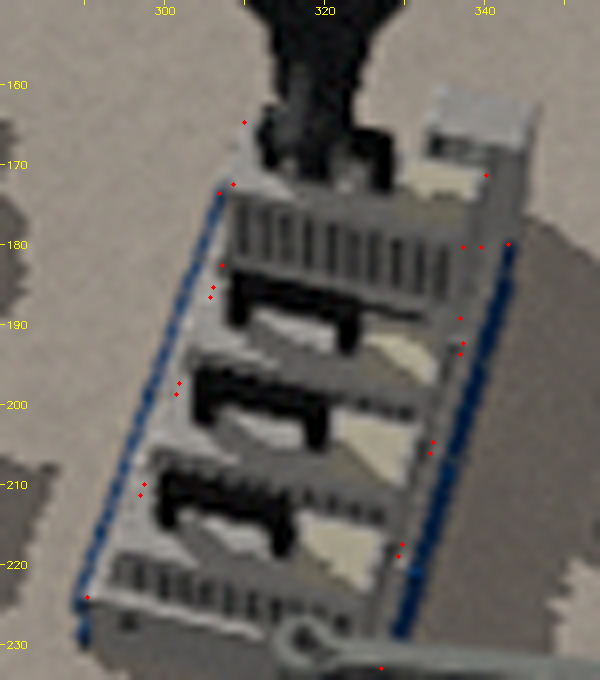

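```bash
python3 -m creep '{"slide":[[0.06,0,-0.6],[0.06,0,-1.2],[0.06,0,-1.8],[0.06,0,-2.0],[0.06,0,-2.0],[0.06,0,-2.0]],"rotation":[[0,0,0],[0,0,0],[0,0,0],[0,0,0],[0,0,0],[0,0,0]]}'
```

```text
time: 37.02
tool_pos: [0.4497, -0.004, 0.0606]
tool_rot: [[-1.0, -0.001, 0.01], [-0.01, 0.0, -1.0], [0.001, -1.0, -0.0]]
contact_force: [-0.4, 0.6, -4.0]
grip_width: 0.0107
```

```bash
python3 -m creep '{"slide":[[0,0,-0.5],[0,0,-1.0],[0,0,-1.5],[0,0,-2.0],[0,0,-2.3],[0,0,-2.4],[0,0,-2.4],[0,0,-2.4]],"rotation":[[0,0,0],[0,0,0],[0,0,0],[0,0,0],[0,0,0],[0,0,0],[0,0,0],[0,0,0]]}'; python3 -m creep '{"slide":[[0,0,-0.1],[0,0,-0.2],[0,0,-0.3],[0,0,-0.3]],"rotation":[[0,0,0],[0,0,0],[0,0,0],[0,0,0]]}'; python3 -m creep '{"slide":[[0,0,-0.1],[0,0,-0.1],[0,0,-0.1]],"rotation":[[0,0,0],[0,0,0],[0,0,0]]}'
```

```text
time: 37.68
tool_pos: [0.45, -0.0041, 0.037]
tool_rot: [[-1.0, -0.0, 0.01], [-0.01, 0.0, -1.0], [0.0, -1.0, -0.0]]
contact_force: [0.1, 0.5, -5.2]
grip_width: 0.0105
time: 38.02
tool_pos: [0.4508, -0.0043, 0.0358]
tool_rot: [[-1.0, 0.002, 0.01], [-0.01, -0.001, -1.0], [-0.002, -1.0, 0.001]]
contact_force: [-3.1, 0.7, 4.8]
grip_width: 0.0108
time: 38.27
tool_pos: [0.451, -0.0043, 0.0359]
tool_rot: [[-1.0, 0.002, 0.01], [-0.01, -0.001, -1.0], [-0.002, -1.0, 0.001]]
contact_force: [-3.9, -0.1, 9.8]
grip_width: 0.0109
```

```bash
python3 -m creep '{"slide":[[0,0,0.3],[0,0,0.3],[0,0,0.3],[0,0,0.3],[0,0,2],[0,0,5],[0,0,9],[-1,-1,11],[-3,-3,13],[-6,-5,13],[-9,-7,13],[-10,-8,13]],"rotation":[[0,0,0],[0,0,0],[0,0,0],[0,0,0],[0,0,0],[0,0,0],[0,0,0],[0,0,-5],[0,0,-10],[0,0,-15],[0,0,-20],[0,0,-25]]}' 3;  python3 -m creep '{"slide":[[0,0,0],[0,0,0]],"rotation":[[0,0,0],[0,0,0]]}' 0; python3 v.py n1 200,150,150,110 280,140,140,120
```

```text
time: 39.27
tool_pos: [0.3476, -0.0852, 0.1635]
tool_rot: [[-0.908, -0.001, -0.419], [0.419, -0.001, -0.908], [0.0, -1.0, 0.001]]
contact_force: [0.8, 0.5, 0.3]
grip_width: 0.0297
time: 39.43
tool_pos: [0.3503, -0.0844, 0.163]
tool_rot: [[-0.91, 0.001, -0.414], [0.414, 0.0, -0.91], [-0.001, -1.0, -0.001]]
contact_force: [0.8, -0.2, -0.6]
grip_width: 0.0066
39.4333 [ 0.3503 -0.0844  0.163 ] yaw 155.55446846172765 [ 0.0012  0.0002 -1.    ] F [ 0.7709 -0.2287 -0.5999] 0.006644762431761561
```

View pics/n1_top.png

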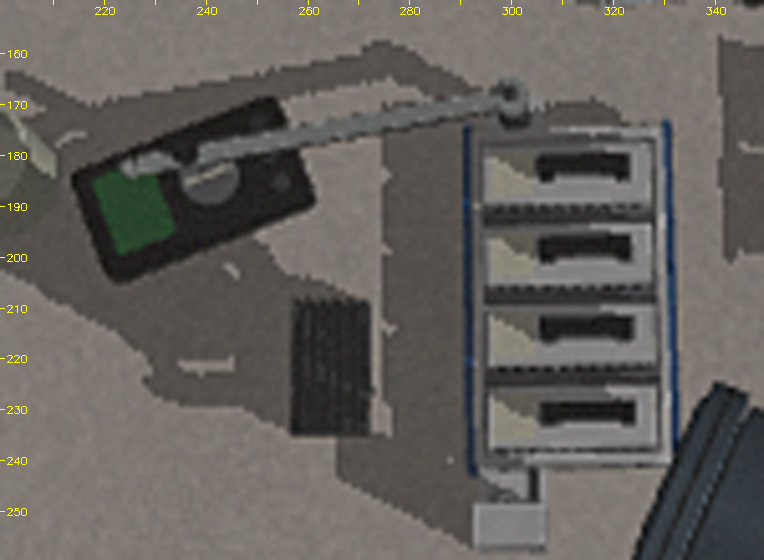

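View pics/n1_scene.png

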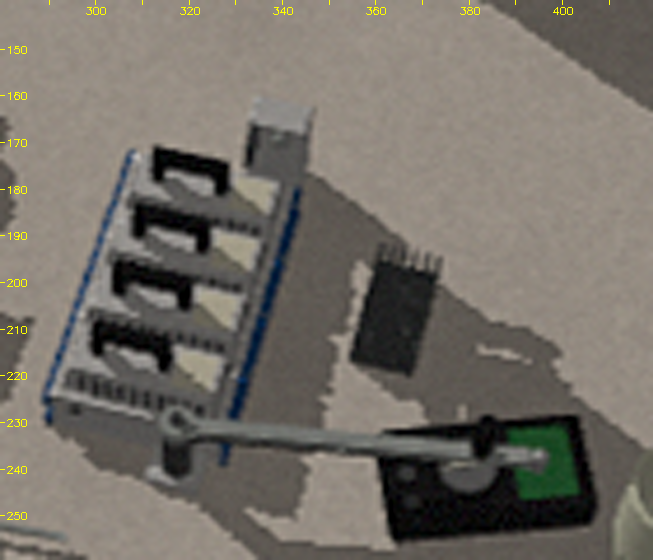

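Run:
```python
from h import *
t=cam("top");s=cam("scene");car=np.load("fit.npz")["car"]
h=T(car,[(.128,.036,.071)])[0];print("h",h)
for c,(u,v),z,b in((t,(224.3,182),.074,0),(t,(240,178.7),.076,0),(s,(396.3,237.3),.074,1),(s,(384.2,230),.116,1),(s,(384.4,236.5),.076,1)):
    P=ray(c,u-.9*b,v-.8*b,z);d=P-h;print(P,"r",np.hypot(*d[:2]),"q",np.degrees(np.arctan2(d[1],-d[0])+car[2]))
```

```text
h [0.6587 0.0463 0.071 ]
[0.6173 0.3009 0.074 ] r 0.2579864079193428 q 81.38036905923016
[0.6273 0.2479 0.076 ] r 0.20406103116863605 q 81.77809387524657
[0.6125 0.3008 0.074 ] r 0.25871622837096875 q 80.34345874488602
[0.6208 0.2574 0.116 ] r 0.21448281586931775 q 80.43920078112347
[0.6214 0.2629 0.076 ] r 0.21977835636030352 q 80.85435512975346
```

```bash
python3 -m creep '{"slide":[[2,2.8,0.5],[4.6,5.7,0.5],[7.2,8.6,0.5],[9.8,11.5,0.5],[12.4,14.4,0.5],[15,17.3,0.5],[17.6,20.2,0.5],[20.2,23.1,0.5],[22.8,26,0.5],[25.4,28.9,0.5],[28,31.8,0.5],[30.7,34.8,0.5]],"rotation":[[0,0,-4],[0,0,-9],[0,0,-14],[0,0,-19],[0,0,-24],[0,0,-29],[0,0,-34],[0,0,-39],[0,0,-44],[0,0,-49],[0,0,-53],[0,0,-56]]}' 0; python3 -m creep '{"slide":[[0,0,-1],[0,0,-2],[0,0,-2],[0,0,-2]],"rotation":[[0,0,0],[0,0,0],[0,0,0],[0,0,0]]}'; python3 v.py o1 200,150,150,110 320,150,120,120
```

```text
time: 40.63
tool_pos: [0.6577, 0.2669, 0.1667]
tool_rot: [[-0.166, -0.001, -0.986], [0.986, -0.0, -0.166], [-0.0, -1.0, 0.001]]
contact_force: [2.3, -0.1, 1.6]
grip_width: 0.0002
time: 40.97
tool_pos: [0.6562, 0.265, 0.1456]
tool_rot: [[-0.168, -0.004, -0.986], [0.986, -0.001, -0.168], [-0.0, -1.0, 0.004]]
contact_force: [-0.4, -0.4, 0.6]
grip_width: -0.0004
40.9667 [0.6562 0.265  0.1456] yaw 99.69021756842366 [-0.0037 -0.001  -1.    ] F [-0.4176 -0.4278  0.6428] -0.000398614883713415
```

View pics/o1_scene.png

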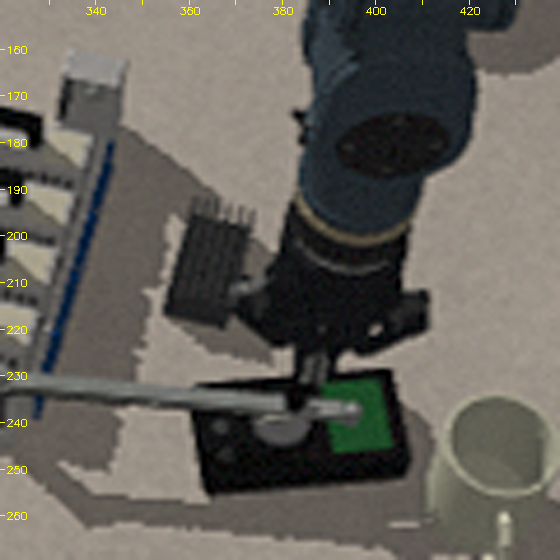

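```bash
python3 -m creep '{"slide":[[0,0,-2],[0,0,-4],[0,0,-5.5],[0,0,-5.5],[0,0,-5.5]],"rotation":[[0,0,0],[0,0,0],[0,0,0],[0,0,0],[0,0,0]]}' 0;python3 v.py o2 200,150,150,110 350,190,80,80
```

```text
time: 41.48
tool_pos: [0.6563, 0.2635, 0.0936]
tool_rot: [[-0.166, -0.001, -0.986], [0.986, -0.0, -0.166], [0.0, -1.0, 0.001]]
contact_force: [0.0, -0.2, 0.3]
grip_width: 0.0001
41.4833 [0.6563 0.2635 0.0936] yaw 99.56047451615838 [-0.0006 -0.0001 -1.    ] F [ 0.0365 -0.1988  0.321 ] 8.520355952445467e-05
```

View pics/o2_scene.png

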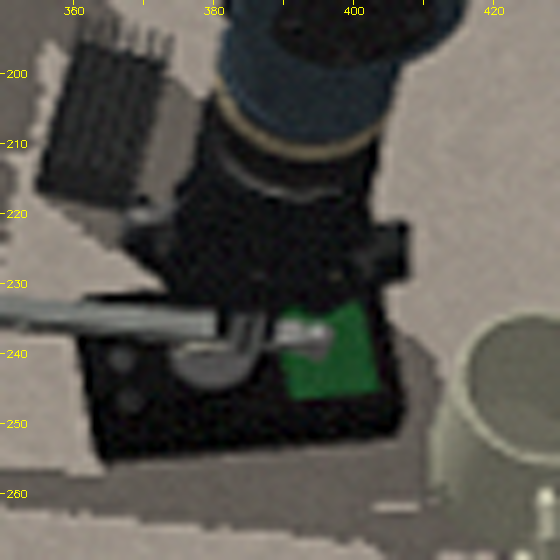

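```bash
python3 -m creep '{"slide":[[0,0,-1.5],[0,0,-3],[0,0,-4.2],[0,0,-4.2],[0,0,-4.2]],"rotation":[[0,0,0],[0,0,0],[0,0,0],[0,0,0],[0,0,0]]}' 0;python3 v.py o3 200,150,150,110 350,190,80,80
python3 - <<'E'
from h import *
car=np.load("fit.npz")["car"];h=T(car,[(.128,.036,0)])[0];st=r.observe();p=np.array(st["tool_pos"])
for q in (81,78,72,66,60,54,48,42,36,30,24,18,12,6,4,2,0,-1):
    a=np.radians(q)-car[2];x=h[:2]+.215*np.array([-np.cos(a),np.sin(a)])+.019*np.array([np.sin(a),np.cos(a)])
    print(q,x,"from now cm",100*(x-p[:2]),"yaw",180-np.degrees(a))
E
```

```text
time: 42.0
tool_pos: [0.6567, 0.2638, 0.0509]
tool_rot: [[-0.166, -0.001, -0.986], [0.986, -0.0, -0.166], [-0.0, -1.0, 0.001]]
contact_force: [0.9, 0.7, -0.1]
grip_width: 0.0001
42.0 [0.6567 0.2638 0.0509] yaw 99.57484934763595 [-0.0009 -0.0002 -1.    ] F [ 0.8927  0.6561 -0.1015] 0.00011998619484009578
81 [0.6415 0.2614] from now cm [-1.638  -0.2712] yaw 99.63198806084537
78 [0.6303 0.2602] from now cm [-2.7617 -0.3909] yaw 102.63198806084537
72 [0.6081 0.2561] from now cm [-4.9825 -0.8058] yaw 108.63198806084537
66 [0.5864 0.2496] from now cm [-7.1477 -1.4505] yaw 114.63198806084536
60 [0.5655 0.2409] from now cm [-9.2337 -2.3181] yaw 120.63198806084537
54 [0.5457 0.2301] from now cm [-11.2176  -3.3989] yaw 126.63198806084537
48 [0.5271 0.2173] from now cm [-13.0777  -4.6812] yaw 132.63198806084537
42 [0.5099 0.2026] from now cm [-14.7935  -6.1509] yaw 138.63198806084537
36 [0.4944 0.1862] from now cm [-16.3463  -7.7919] yaw 144.63198806084537
30 [0.4807 0.1683] from now cm [-17.7191  -9.5862] yaw 150.63198806084537
24 [0.4689 0.149 ] from now cm [-18.8968 -11.5142] yaw 156.63198806084537
18 [0.4592 0.1286] from now cm [-19.8665 -13.5547] yaw 162.63198806084537
12 [0.4517 0.1073] from now cm [-20.6176 -15.6854] yaw 168.63198806084537
6 [0.4465 0.0853] from now cm [-21.1418 -17.883 ] yaw 174.63198806084537
4 [0.4452 0.0779] from now cm [-21.2651 -18.6262] yaw 176.63198806084537
2 [0.4443 0.0704] from now cm [-21.3624 -19.3733] yaw 178.63198806084537
0 [0.4435 0.0629] from now cm [-21.4335 -20.1233] yaw 180.63198806084537
-1 [0.4433 0.0591] from now cm [-21.4593 -20.4991] yaw 181.63198806084537
```

View pics/o3_scene.png

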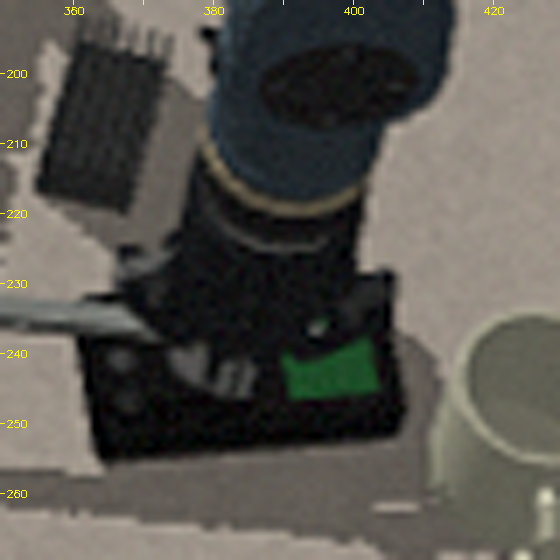

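```bash
python3 -m creep '{"slide":[[-0.8,-0.1,0],[-1.6,-0.3,0],[-2.8,-0.4,0],[-3.9,-0.6,0],[-5.0,-0.8,0],[-6.1,-1.1,0],[-7.1,-1.5,0],[-8.2,-1.9,0],[-9.2,-2.3,0],[-10.2,-2.8,0],[-11.2,-3.4,0],[-11.2,-3.4,0]],"rotation":[[0,0,0],[0,0,0],[0,0,3],[0,0,6],[0,0,9],[0,0,12],[0,0,15],[0,0,18],[0,0,21],[0,0,24],[0,0,27],[0,0,27]]}' 0;python3 v.py o4 200,150,150,110 300,150,120,100
```

```text
time: 43.1
tool_pos: [0.5447, 0.2296, 0.0528]
tool_rot: [[-0.596, 0.001, -0.803], [0.803, 0.0, -0.596], [-0.001, -1.0, -0.001]]
contact_force: [-0.2, 0.8, -0.2]
grip_width: -0.0
43.1 [0.5447 0.2296 0.0528] yaw 126.61911163657773 [ 0.0014  0.0002 -1.    ] F [-0.2033  0.7541 -0.1527] -3.330325195328632e-05
```

View pics/o4_scene.png

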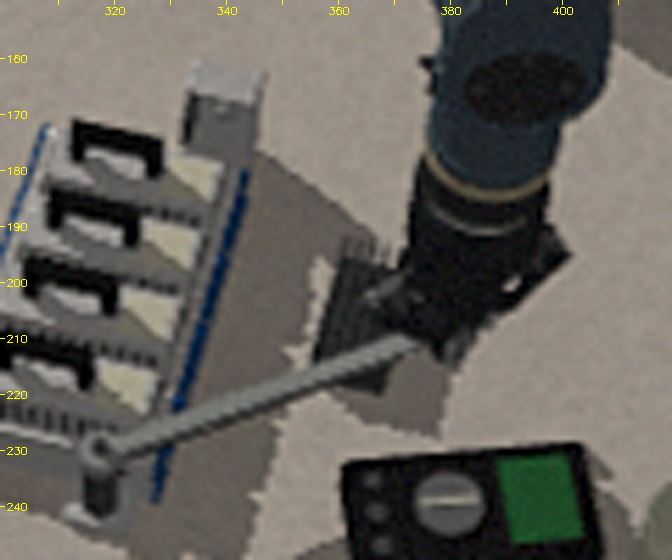

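```bash
python3 -m creep '{"slide":[[-1.0,-0.6,0],[-1.9,-1.3,0],[-2.8,-2.0,0],[-3.6,-2.8,0],[-4.4,-3.6,0],[-5.2,-4.4,0],[-5.9,-5.3,0],[-6.5,-6.2,0],[-7.7,-8.1,0],[-8.7,-10.2,0],[-9.4,-12.3,0],[-9.4,-12.3,0]],"rotation":[[0,0,3],[0,0,6],[0,0,9],[0,0,12],[0,0,15],[0,0,18],[0,0,21],[0,0,24],[0,0,30],[0,0,36],[0,0,42],[0,0,42]]}' 0;python3 v.py o5 200,150,150,110 290,140,100,100
```

```text
time: 44.2
tool_pos: [0.4512, 0.1046, 0.0518]
tool_rot: [[-0.98, 0.001, -0.199], [0.199, -0.002, -0.98], [-0.001, -1.0, 0.001]]
contact_force: [-0.5, 0.7, -0.6]
grip_width: -0.0
44.2 [0.4512 0.1046 0.0518] yaw 168.52926041219942 [ 0.0007 -0.0015 -1.    ] F [-0.4885  0.7018 -0.6014] -3.451124990099652e-06
```

View pics/o5_scene.png

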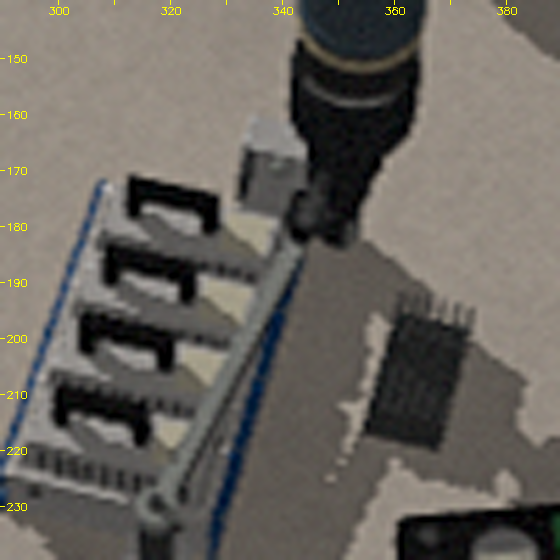

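```bash
python3 -m creep '{"slide":[[-0.2,-0.7,0],[-0.4,-1.4,0],[-0.5,-2.1,0],[-0.6,-2.8,0],[-0.7,-3.3,0],[-0.7,-3.8,0],[-0.8,-4.1,0],[-0.8,-4.4,0],[-0.8,-4.4,0],[-0.8,-4.4,0]],"rotation":[[0,0,2],[0,0,4],[0,0,6],[0,0,8],[0,0,9],[0,0,10],[0,0,11],[0,0,12],[0,0,12],[0,0,12]]}' 0;python3 v.py o6 200,150,150,110 290,140,100,100
```

```text
time: 45.13
tool_pos: [0.444, 0.0633, 0.0514]
tool_rot: [[-1.0, 0.001, 0.009], [-0.009, 0.0, -1.0], [-0.001, -1.0, -0.0]]
contact_force: [1.2, 0.9, -0.1]
grip_width: -0.0
45.1333 [0.444  0.0633 0.0514] yaw -179.45703582091372 [ 0.0011  0.0001 -1.    ] F [ 1.2363  0.895  -0.0966] -2.1747530047354924e-07
```

View pics/o6_scene.png

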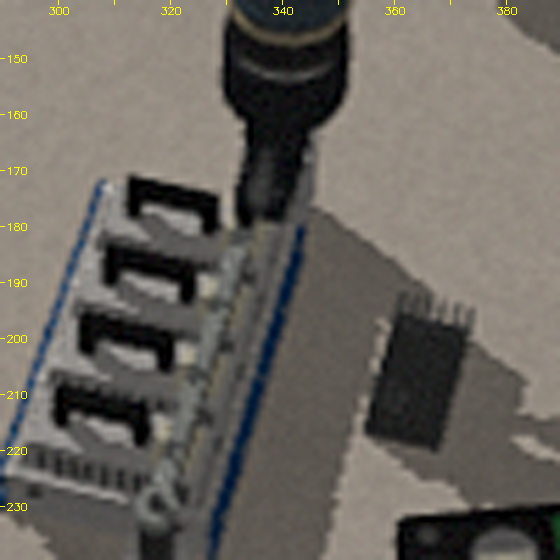

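```bash
python3 -m creep '{"slide":[[0,-0.2,0],[0,-0.4,0],[0,-0.4,0]],"rotation":[[0,0,0],[0,0,0],[0,0,0]]}' 0;python3 -m creep '{"slide":[[0,-0.2,0],[0,-0.4,0],[0,-0.4,0]],"rotation":[[0,0,0],[0,0,0],[0,0,0]]}' 0
```

```text
time: 45.48
tool_pos: [0.4438, 0.0634, 0.0515]
tool_rot: [[-1.0, 0.002, 0.012], [-0.012, 0.011, -1.0], [-0.002, -1.0, -0.011]]
contact_force: [2.1, 11.8, 0.5]
grip_width: 0.0
time: 45.73
tool_pos: [0.4438, 0.0636, 0.0515]
tool_rot: [[-1.0, 0.002, 0.014], [-0.014, 0.02, -1.0], [-0.002, -1.0, -0.02]]
contact_force: [0.7, 20.7, 1.0]
grip_width: 0.0001
```

```bash
python3 -m creep '{"slide":[[0,0.8,0],[0,2,0],[0,3,2],[0,3,5],[0,3,8],[-2,0,11],[-5,-3,12],[-8,-6,12],[-10,-9,12],[-11,-12,12],[-11,-14,12],[-11,-14,12]],"rotation":[[0,0,0],[0,0,0],[0,0,0],[0,0,0],[0,0,0],[0,0,0],[0,0,0],[0,0,0],[0,0,0],[0,0,0],[0,0,0],[0,0,0]]}' 0; python3 v.py p1 270,150,110,110 290,140,100,100
```

```text
time: 46.73
tool_pos: [0.3323, -0.0886, 0.1711]
tool_rot: [[-1.0, -0.0, 0.004], [-0.004, -0.003, -1.0], [0.0, -1.0, 0.003]]
contact_force: [0.4, -0.7, 0.9]
grip_width: -0.0005
46.7333 [ 0.3323 -0.0886  0.1711] yaw -179.78356048300893 [-0.     -0.0033 -1.    ] F [ 0.353  -0.6524  0.917 ] -0.00045534763402046573
```

View pics/p1_top.png

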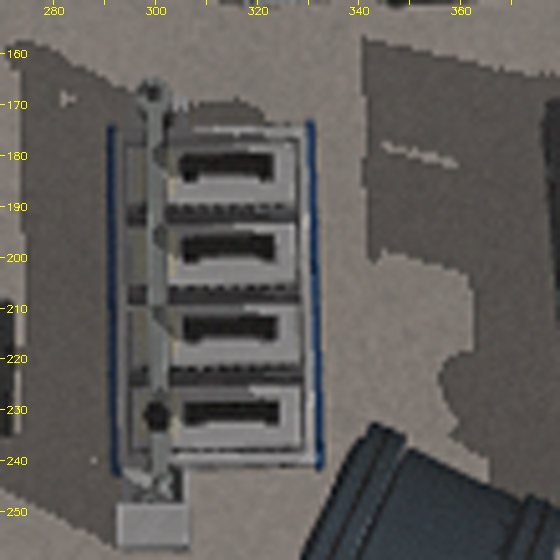

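View pics/p1_scene.png

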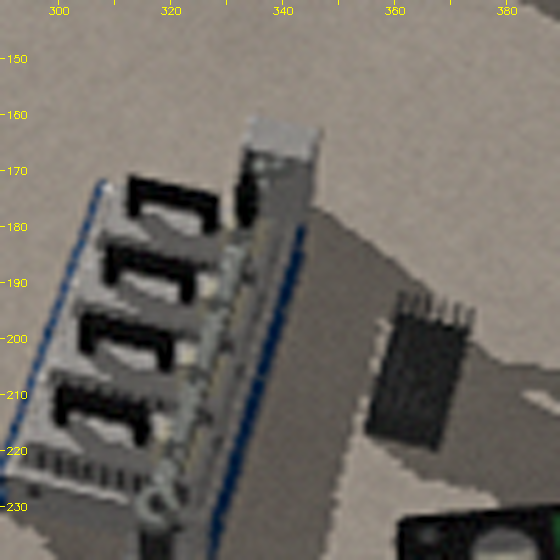

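Run:
```python
from h import *
t=cam("top");s=cam("scene");car=np.load("fit.npz")["car"];box=np.load("fit.npz")["box"]
for q in(0,2,4):
    a=np.radians(q);print(q,proj(t,T(car,[(.128-.215*np.cos(a),.036+.215*np.sin(a),.116),(.128,.036,.076)])))
print("seen knob",(270+157/5.09-.5,150+414/5.09-.5))
crop(s,205,135,70,85,8,"pics/q_s.png");crop(t,370,155,60,110,6,"pics/q_t.png")
```

```text
0 [[300.5118 231.4111]
 [300.0952 168.6452]]
2 [[298.1568 231.4258]
 [300.0952 168.6452]]
4 [[295.8039 231.3585]
 [300.0952 168.6452]]
seen knob (300.3447937131631, 230.83595284872297)
```

View pics/q_s.png

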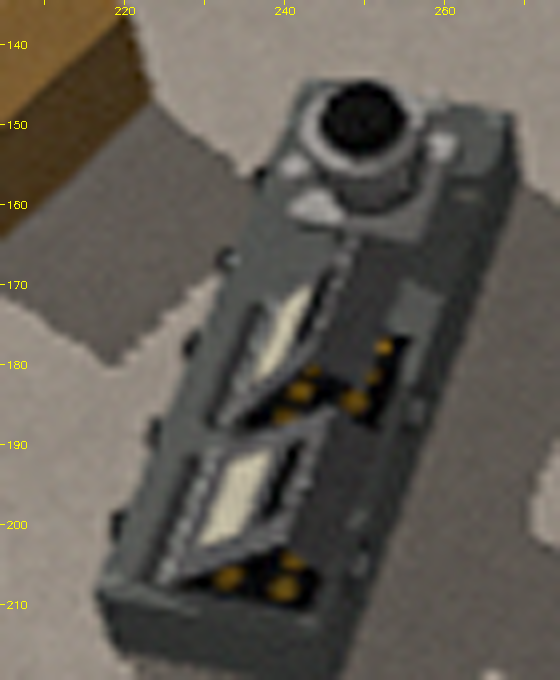

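View pics/q_t.png

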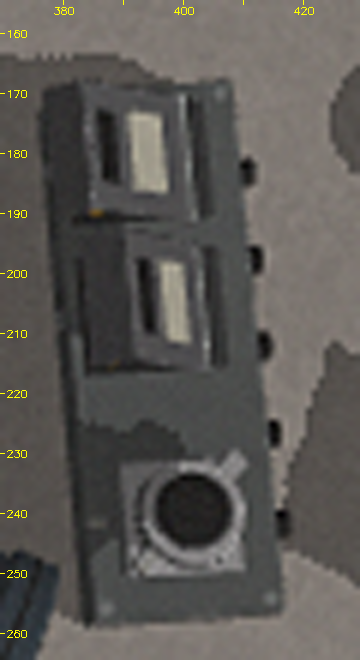

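Run:
```python
from h import *
t=cam("top");s=cam("scene");box=np.load("fit.npz")["box"]
print("box",box,"plug fit",T(box,[(-.095,0,.102)]))
# plug black top by image: dark centroid
for c,w in((t,(385,225,32,32)),(s,(240,140,22,18))):
    x,y,a,b=w;g=cv2.cvtColor(c["color"],cv2.COLOR_BGR2GRAY)[y:y+b,x:x+a]
    m=(g<38).astype(np.uint8);n,l,stt,cen=cv2.connectedComponentsWithStats(m)
    i=1+np.argmax(stt[1:,4]);print(stt[i],cen[i]+[x,y],ray(c,*(cen[i]+[x,y]),.102))
print(ray(s,249.75-.9,149.25-.8,.102),ray(t,401.2,239.7,.102))
```

```text
box [ 0.5101 -0.2741  0.0553] plug fit [[ 0.4153 -0.2794  0.102 ]]
[ 11   9  12  12 105] [401.619 239.419] [ 0.4155 -0.2779  0.102 ]
[ 5  5 11 10 69] [249.8116 149.6087] [ 0.4211 -0.2757  0.102 ]
[ 0.417 -0.281  0.102] [ 0.4146 -0.2766  0.102 ]
```

Run:
```python
from h import *
t=cam("top");s=cam("scene");box=np.load("fit.npz")["box"].copy();box[:2]+=[.0005,.001]
for q in np.arange(.6,1.2,.1):
    P=[(x+d,-.02+.084*np.cos(q),.056+.084*np.sin(q)) for x in(.02,.105) for d in(-.036,.036)]
    print(round(q,1),proj(t,T(box,P)).round(1).tolist(),(proj(s,T(box,P))+[.9,.8]).round(1).tolist())
P=[(x+d,-.02,.053) for x in(.02,.105) for d in(-.036,.036)]
print(proj(t,T(box,P)).round(1).tolist(),(proj(s,T(box,P))+[.9,.8]).round(1).tolist())
k=lambda a,b,x0,y0,sc:(x0+a/sc-.5,y0+b/sc-.5)
for e in((130,362),(127,228),(95,212),(80,85)):print("top",k(*e,370,155,6))
for e in((352,240),(222,425),(333,405),(160,585)):print("sc",k(*e,205,135,8))
```

```text
0.6 [[384.1, 215.8], [382.0, 193.9], [381.6, 189.9], [379.6, 168.4]] [[257.1, 168.3], [251.0, 184.6], [249.9, 187.7], [243.5, 204.9]]
0.7 [[385.9, 215.4], [383.8, 193.4], [383.5, 189.4], [381.4, 167.8]] [[255.5, 166.9], [249.4, 183.3], [248.2, 186.3], [241.7, 203.6]]
0.8 [[388.0, 215.0], [385.9, 192.9], [385.5, 188.9], [383.4, 167.3]] [[253.8, 165.6], [247.6, 181.9], [246.4, 185.0], [239.9, 202.3]]
0.9 [[390.2, 214.7], [388.1, 192.4], [387.7, 188.5], [385.6, 166.7]] [[251.8, 164.3], [245.6, 180.7], [244.4, 183.7], [237.8, 201.0]]
1.0 [[392.6, 214.3], [390.4, 192.0], [390.0, 188.0], [387.9, 166.2]] [[249.8, 163.1], [243.5, 179.5], [242.3, 182.5], [235.6, 199.9]]
1.1 [[395.1, 214.0], [392.9, 191.6], [392.5, 187.6], [390.3, 165.7]] [[247.7, 162.0], [241.3, 178.4], [240.1, 181.5], [233.4, 198.8]]
[[402.9, 216.4], [400.8, 195.2], [400.4, 191.4], [398.3, 170.5]] [[240.5, 173.2], [234.3, 189.1], [233.1, 192.1], [226.5, 208.9]]
top (391.1666666666667, 214.83333333333334)
top (390.6666666666667, 192.5)
top (385.3333333333333, 189.83333333333334)
top (382.8333333333333, 168.66666666666666)
sc (248.5, 164.5)
sc (232.25, 187.625)
sc (246.125, 185.125)
sc (224.5, 207.625)
```

```bash
cat > cov.py <<'E'
from h import *
xb=float(sys.argv[1]);box=np.load("fit.npz")["box"].copy();box[:2]+=[.0005,.001]
p=np.array(r.observe()["tool_pos"]);print(p)
for y,z in((-.002,.16),(-.002,.13),(0,.11),(.008,.10),(.0185,.09),(.023,.082),(.027,.074),(.031,.066),(.035,.058),(.036,.055),(.036,.053)):
    w=T(box,[(xb,y,z-.0335)])[0];print((y,z),w,"cm",100*(w-p))
E
python3 cov.py .02
```

```text
[ 0.3332 -0.0843  0.1709]
(-0.002, 0.16) [ 0.5307 -0.274   0.1265] cm [ 19.7484 -18.9723  -4.4442]
(-0.002, 0.13) [ 0.5307 -0.274   0.0965] cm [ 19.7484 -18.9723  -7.4442]
(0, 0.11) [ 0.5306 -0.272   0.0765] cm [ 19.7374 -18.7727  -9.4442]
(0.008, 0.1) [ 0.5302 -0.264   0.0665] cm [ 19.6932 -17.9739 -10.4442]
(0.0185, 0.09) [ 0.5296 -0.2536  0.0565] cm [ 19.6352 -16.9255 -11.4442]
(0.023, 0.082) [ 0.5293 -0.2491  0.0485] cm [ 19.6103 -16.4762 -12.2442]
(0.027, 0.074) [ 0.5291 -0.2451  0.0405] cm [ 19.5882 -16.0768 -13.0442]
(0.031, 0.066) [ 0.5289 -0.2411  0.0325] cm [ 19.5661 -15.6774 -13.8442]
(0.035, 0.058) [ 0.5287 -0.2371  0.0245] cm [ 19.544  -15.278  -14.6442]
(0.036, 0.055) [ 0.5286 -0.2361  0.0215] cm [ 19.5385 -15.1781 -14.9442]
(0.036, 0.053) [ 0.5286 -0.2361  0.0195] cm [ 19.5385 -15.1781 -15.1442]
```

```bash
python3 -m creep '{"slide":[[2,-2,0],[4.5,-4.5,0],[7,-7,0],[9.5,-9.5,0],[12,-12,0],[14.5,-14.5,0],[17,-17,0],[19.7,-19,-1],[19.7,-19,-3],[19.7,-19,-4.4],[19.7,-19,-4.4],[19.7,-19,-4.4]],"rotation":[[0,0,3],[0,0,3],[0,0,3],[0,0,3],[0,0,3],[0,0,3],[0,0,3],[0,0,3],[0,0,3],[0,0,3],[0,0,3],[0,0,3]]}' 0;python3 v.py r1 350,150,90,110 195,125,90,90
```

```text
time: 48.13
tool_pos: [0.5296, -0.2738, 0.1255]
tool_rot: [[-0.998, -0.003, 0.064], [-0.064, 0.002, -0.998], [0.003, -1.0, -0.002]]
contact_force: [0.5, -0.3, -0.3]
grip_width: 0.0002
48.1333 [ 0.5296 -0.2738  0.1255] yaw -176.35279176063278 [-0.003  0.002 -1.   ] F [ 0.4579 -0.3214 -0.3044] 0.00022933384427936763
```

View pics/r1_scene.png

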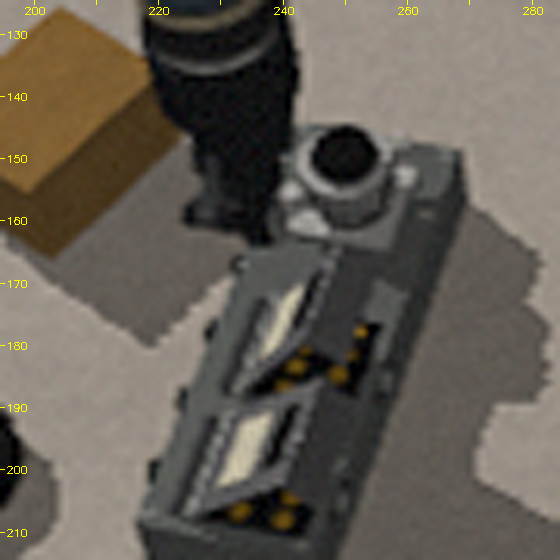

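```bash
python3 -m creep '{"slide":[[0,0,-1.5],[0,0,-3],[0,0.1,-4],[0,0.2,-5],[0,0.6,-5.5],[0,1.0,-6],[-0.1,1.5,-6.5],[-0.1,2.0,-7],[-0.1,2.3,-7.4],[-0.1,2.5,-7.8],[-0.1,2.9,-8.6],[-0.1,2.9,-8.6]],"rotation":[[0,0,0],[0,0,0],[0,0,0],[0,0,0],[0,0,0],[0,0,0],[0,0,0],[0,0,0],[0,0,0],[0,0,0],[0,0,0],[0,0,0]]}' 0;python3 v.py r2 350,150,90,110 195,125,90,90
```

```text
time: 49.23
tool_pos: [0.5281, -0.2446, 0.0391]
tool_rot: [[-0.998, -0.002, 0.063], [-0.063, 0.002, -0.998], [0.002, -1.0, -0.002]]
contact_force: [-0.6, 0.1, -0.7]
grip_width: -0.0003
49.2333 [ 0.5281 -0.2446  0.0391] yaw -176.38373106787088 [-0.0024  0.002  -1.    ] F [-0.6035  0.0943 -0.6813] -0.0003190484320420588
```

View pics/r2_scene.png

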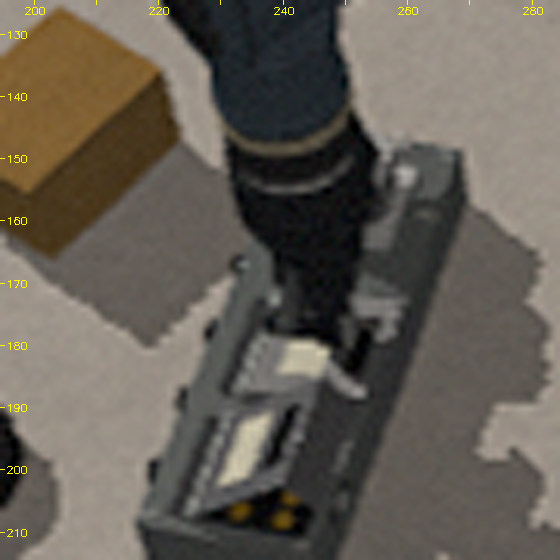

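Near cover is folding down. Now press it to the snap.

```bash
python3 -m creep '{"slide":[[0,0.4,-0.6],[0,0.8,-1.2],[0,0.9,-1.5],[0,0.9,-1.7],[0,0.9,-1.8],[0,0.9,-1.8]],"rotation":[[0,0,0],[0,0,0],[0,0,0],[0,0,0],[0,0,0],[0,0,0]]}' 0;python3 -m creep '{"slide":[[0,0,-0.2],[0,0,-0.3],[0,0,-0.3]],"rotation":[[0,0,0],[0,0,0],[0,0,0]]}'
```

```text
time: 49.83
tool_pos: [0.5288, -0.2363, 0.0223]
tool_rot: [[-0.998, -0.001, 0.063], [-0.063, 0.002, -0.998], [0.001, -1.0, -0.002]]
contact_force: [-0.1, 1.4, 1.5]
grip_width: 0.0003
time: 50.08
tool_pos: [0.5289, -0.2364, 0.022]
tool_rot: [[-0.998, -0.0, 0.063], [-0.063, 0.001, -0.998], [-0.0, -1.0, -0.001]]
contact_force: [-3.5, 2.4, 11.1]
grip_width: -0.0002
```

```bash
python3 -m creep '{"slide":[[0,0,-0.2],[0,0,-0.3],[0,0,-0.3]],"rotation":[[0,0,0],[0,0,0],[0,0,0]]}';python3 -m creep '{"slide":[[0,0,1.5],[0,0,4.5],[0,0,8],[0,-1,11],[2,-3,12],[5,-4.5,12],[8.2,-4,12],[8.2,-4,12],[8.2,-4,12]],"rotation":[[0,0,0],[0,0,0],[0,0,0],[0,0,0],[0,0,0],[0,0,0],[0,0,0],[0,0,0],[0,0,0]]}';python3 v.py r3 350,150,90,110 195,125,90,90; python3 cov.py .105
```

```text
time: 50.33
tool_pos: [0.5291, -0.2364, 0.0217]
tool_rot: [[-0.998, 0.001, 0.063], [-0.063, 0.0, -0.998], [-0.001, -1.0, -0.0]]
contact_force: [-6.8, 4.4, 19.8]
grip_width: 0.0001
time: 51.08
tool_pos: [0.6113, -0.2759, 0.1338]
tool_rot: [[-0.998, -0.004, 0.064], [-0.064, 0.003, -0.998], [0.004, -1.0, -0.003]]
contact_force: [-0.3, 0.3, 0.1]
grip_width: 0.0002
51.0833 [ 0.6113 -0.2759  0.1338] yaw -176.33929828707835 [-0.004   0.0031 -1.    ] F [-0.343   0.2584  0.1432] 0.00023934915570974637
[ 0.6103 -0.2763  0.1359]
(-0.002, 0.16) [ 0.6156 -0.2693  0.1265] cm [ 0.5324  0.6935 -0.9419]
(-0.002, 0.13) [ 0.6156 -0.2693  0.0965] cm [ 0.5324  0.6935 -3.9419]
(0, 0.11) [ 0.6155 -0.2673  0.0765] cm [ 0.5214  0.8932 -5.9419]
(0.008, 0.1) [ 0.615  -0.2593  0.0665] cm [ 0.4772  1.6919 -6.9419]
(0.0185, 0.09) [ 0.6145 -0.2489  0.0565] cm [ 0.4192  2.7403 -7.9419]
(0.023, 0.082) [ 0.6142 -0.2444  0.0485] cm [ 0.3943  3.1897 -8.7419]
(0.027, 0.074) [ 0.614  -0.2404  0.0405] cm [ 0.3722  3.589  -9.5419]
(0.031, 0.066) [ 0.6138 -0.2364  0.0325] cm [  0.3501   3.9884 -10.3419]
(0.035, 0.058) [ 0.6136 -0.2324  0.0245] cm [  0.328    4.3878 -11.1419]
(0.036, 0.055) [ 0.6135 -0.2314  0.0215] cm [  0.3225   4.4877 -11.4419]
(0.036, 0.053) [ 0.6135 -0.2314  0.0195] cm [  0.3225   4.4877 -11.6419]
```

View pics/r3_scene.png

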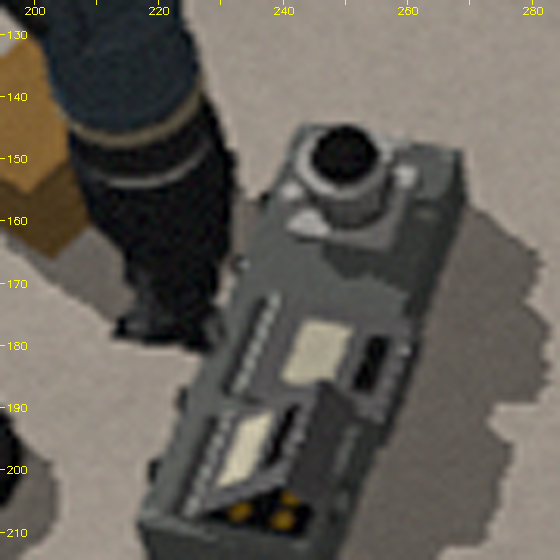

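```bash
python3 -m creep '{"slide":[[0.5,0.7,-1.5],[0.5,0.7,-4],[0.5,0.8,-5],[0.5,0.9,-6],[0.5,1.3,-6.5],[0.5,1.7,-7],[0.4,2.2,-7.5],[0.4,2.7,-8],[0.4,3.2,-8.7],[0.4,3.6,-9.5],[0.4,4.0,-10.2],[0.4,4.0,-10.2]],"rotation":[[0,0,0],[0,0,0],[0,0,0],[0,0,0],[0,0,0],[0,0,0],[0,0,0],[0,0,0],[0,0,0],[0,0,0],[0,0,0],[0,0,0]]}' 0;python3 -m creep '{"slide":[[0,0.4,-0.6],[0,0.5,-1.0],[0,0.5,-1.2],[0,0.5,-1.4],[0,0.5,-1.6],[0,0.5,-1.6]],"rotation":[[0,0,0],[0,0,0],[0,0,0],[0,0,0],[0,0,0],[0,0,0]]}'
```

```text
time: 52.18
tool_pos: [0.6151, -0.2363, 0.0338]
tool_rot: [[-0.998, -0.0, 0.063], [-0.063, 0.0, -0.998], [0.0, -1.0, -0.0]]
contact_force: [0.8, -0.3, -0.9]
grip_width: 0.0001
time: 52.68
tool_pos: [0.6156, -0.2322, 0.022]
tool_rot: [[-0.998, 0.002, 0.062], [-0.062, -0.001, -0.998], [-0.002, -1.0, 0.001]]
contact_force: [-3.8, 0.2, 11.0]
grip_width: -0.0001
```

```bash
python3 -m creep '{"slide":[[0,0,-0.2],[0,0,-0.3],[0,0,-0.3]],"rotation":[[0,0,0],[0,0,0],[0,0,0]]}';python3 -m creep '{"slide":[[0,0,1.5],[0,0,4.5],[0,0,8],[0,0,11],[-2,-0.4,12],[-4,-0.8,12],[-7,-1.4,12],[-10,-2,12],[-13,-2.7,12],[-16,-3.4,12],[-19,-4,12],[-20,-4.5,12]],"rotation":[[0,0,-5],[0,0,-10],[0,0,-15],[0,0,-22],[0,0,-29],[0,0,-36],[0,0,-43],[0,0,-50],[0,0,-57],[0,0,-64],[0,0,-71],[0,0,-78]]}' 8;python3 -m creep '{"slide":[[0,0,0],[0,0,0],[0,0,0],[0,0,0],[0,0,0],[0,0,0],[0,0,0],[0,0,0],[0,0,0],[0,0,0]],"rotation":[[0,0,-7],[0,0,-14],[0,0,-21],[0,0,-28],[0,0,-35],[0,0,-42],[0,0,-49],[0,0,-56],[0,0,-56.6],[0,0,-56.6]]}' ;python3 v.py s1 350,150,90,110 195,125,90,90
```

```text
time: 52.93
tool_pos: [0.6158, -0.2322, 0.0218]
tool_rot: [[-0.998, 0.003, 0.063], [-0.063, -0.001, -0.998], [-0.003, -1.0, 0.002]]
contact_force: [-7.2, 1.5, 19.3]
grip_width: -0.0001
time: 53.93
tool_pos: [0.4115, -0.276, 0.1352]
tool_rot: [[-0.261, -0.003, -0.965], [0.965, 0.003, -0.261], [0.003, -1.0, 0.002]]
contact_force: [0.9, 0.6, 0.1]
grip_width: 0.0801
time: 54.77
tool_pos: [0.415, -0.2765, 0.1354]
tool_rot: [[0.654, -0.0, -0.756], [0.756, 0.001, 0.654], [0.001, -1.0, 0.001]]
contact_force: [0.4, 0.4, 0.7]
grip_width: 0.0799
54.7667 [ 0.415  -0.2765  0.1354] yaw 49.13751992338555 [-0.0004  0.0015 -1.    ] F [0.3945 0.3555 0.6558] 0.07991680154302058
```

View pics/s1_scene.png

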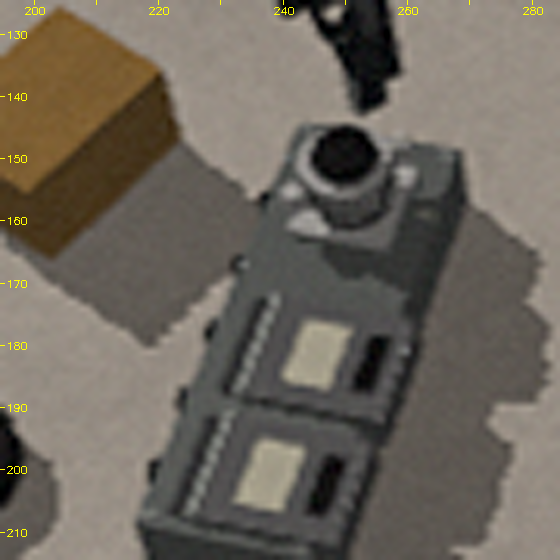

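View pics/s1_top.png

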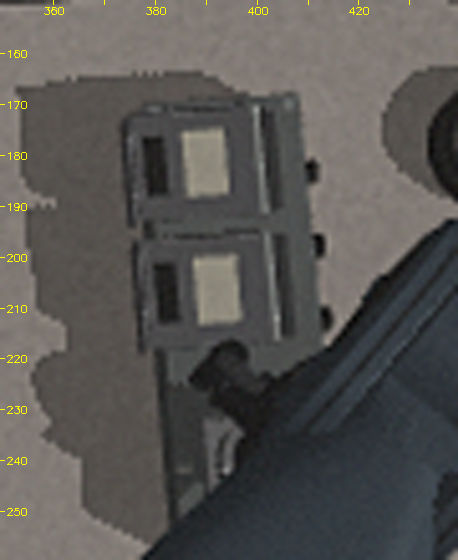

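```bash
python3 - <<'E'
from h import *
s=cam("scene")
for q in(.7,.8,.9,1.,1.1,1.2):
    a=q+.055;c=np.array([.4157,-.278]);d=np.array([-np.sin(a),np.cos(a)])
    print(q,(proj(s,[[*(c+k*.038*d),.085] for k in(1,-1)])+[.9,.8]).round(1).tolist())
crop(s,225,125,50,50,12,"pics/s2.png")
E
python3 -m creep '{"slide":[[0.1,-0.1,-2],[0.1,-0.1,-4],[0.1,-0.1,-6],[0.1,-0.1,-6],[0.1,-0.1,-6]],"rotation":[[0,0,0],[0,0,0],[0,0,0],[0,0,0],[0,0,0]]}';python3 v.py s3 350,150,90,110 215,115,80,80
```

```text
0.7 [[260.7, 148.4], [241.7, 155.9]]
0.8 [[260.3, 147.7], [242.1, 156.6]]
0.9 [[259.7, 147.0], [242.6, 157.2]]
1.0 [[259.1, 146.4], [243.2, 157.8]]
1.1 [[258.4, 145.9], [243.9, 158.4]]
1.2 [[257.6, 145.4], [244.7, 158.9]]
time: 55.33
tool_pos: [0.4151, -0.2771, 0.0748]
tool_rot: [[0.656, -0.002, -0.755], [0.755, 0.002, 0.656], [0.0, -1.0, 0.003]]
contact_force: [0.4, -0.4, 0.3]
grip_width: 0.0799
55.3333 [ 0.4151 -0.2771  0.0748] yaw 49.0297642066371 [-0.0025  0.0024 -1.    ] F [ 0.3728 -0.3969  0.3198] 0.07993168650208966
```

View pics/s2.png

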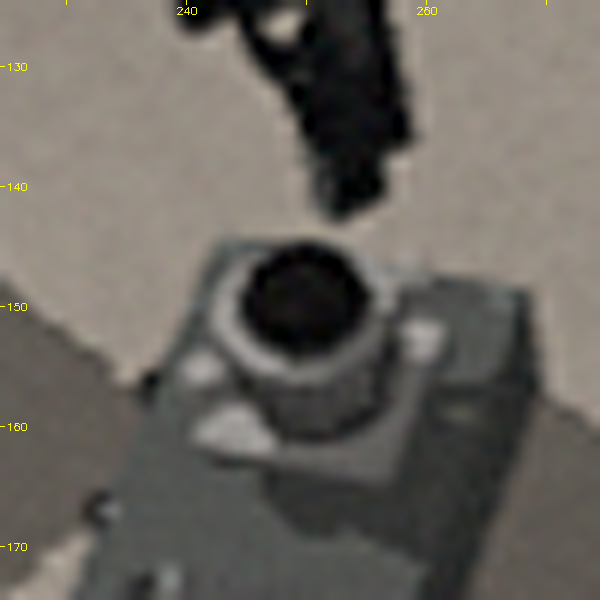

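View pics/s3_scene.png

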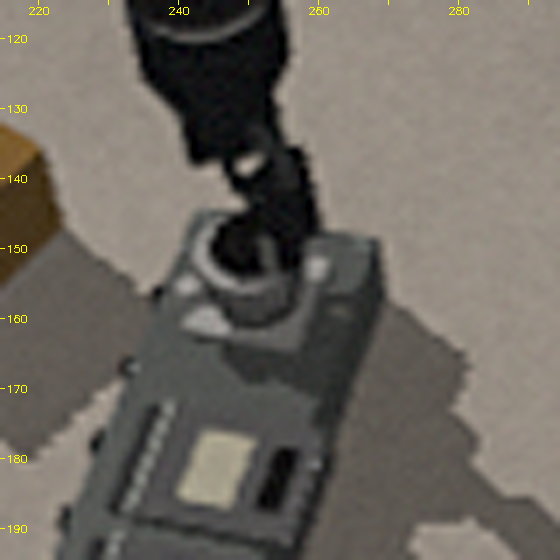

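```bash
python3 -m creep '{"slide":[[0,0,-1],[0,0,-2],[0,0,-3],[0,0,-3],[0,0,-3]],"rotation":[[0,0,0],[0,0,0],[0,0,0],[0,0,0],[0,0,0]]}';python3 v.py s4 350,150,90,110 215,115,80,80
```

```text
time: 55.85
tool_pos: [0.4152, -0.2773, 0.0446]
tool_rot: [[0.656, -0.002, -0.754], [0.755, 0.002, 0.656], [-0.0, -1.0, 0.003]]
contact_force: [-0.6, 0.1, 0.3]
grip_width: 0.08
55.85 [ 0.4152 -0.2773  0.0446] yaw 48.98180040816714 [-0.0021  0.0018 -1.    ] F [-0.6243  0.1352  0.3071] 0.07995878147784875
```

View pics/s4_scene.png

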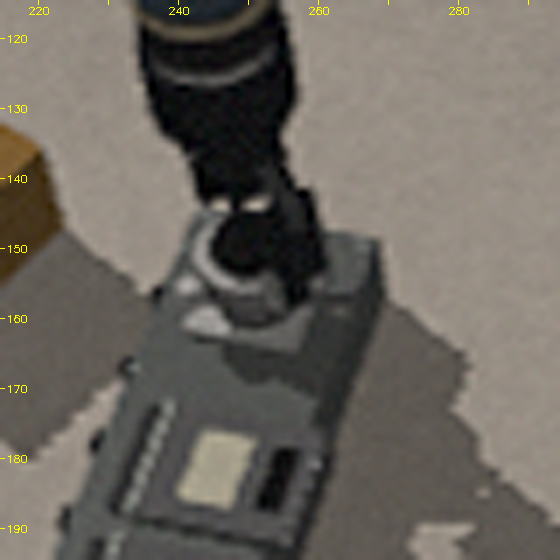

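Both fingers straddle the ring with no force. Down to grip height, then close.

```bash
python3 -m creep '{"slide":[[0,0,-0.7],[0,0,-1.4],[0,0,-2.0],[0,0,-2.0],[0,0,-2.0]],"rotation":[[0,0,0],[0,0,0],[0,0,0],[0,0,0],[0,0,0]]}';python3 -m creep '{"slide":[[0,0,0],[0,0,0],[0,0,0],[0,0,0],[0,0,0],[0,0,0],[0,0,0]],"rotation":[[0,0,0],[0,0,0],[0,0,0],[0,0,0],[0,0,0],[0,0,0],[0,0,0]]}' 5.0 50;python3 v.py s5 350,150,90,110 215,115,80,80
```

```text
time: 56.37
tool_pos: [0.4155, -0.2775, 0.0251]
tool_rot: [[0.656, -0.001, -0.754], [0.754, 0.001, 0.656], [0.0, -1.0, 0.002]]
contact_force: [0.1, -0.8, -0.3]
grip_width: 0.08
time: 56.95
tool_pos: [0.4153, -0.2795, 0.027]
tool_rot: [[0.657, -0.002, -0.754], [0.754, -0.003, 0.657], [-0.003, -1.0, -0.001]]
contact_force: [-4.5, -2.3, 4.6]
grip_width: 0.0546
56.95 [ 0.4153 -0.2795  0.027 ] yaw 48.931412655722 [-0.0015 -0.003  -1.    ] F [-4.5233 -2.318   4.6216] 0.0545718534510372
```

View pics/s5_scene.png

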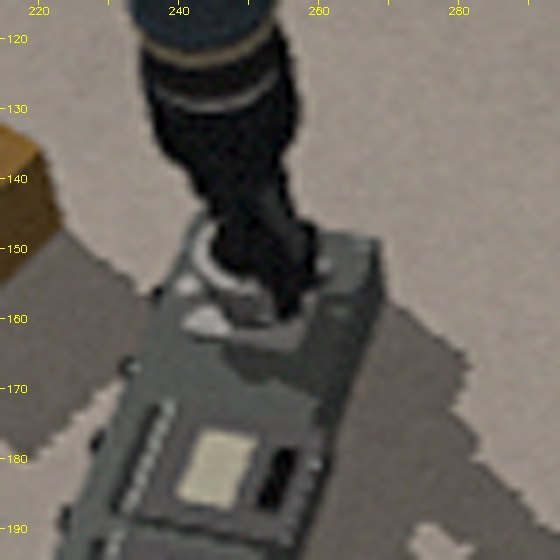

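```bash
python3 -m creep '{"slide":[[0,-0.1,0],[0,-0.2,0],[0,-0.2,0],[0,-0.2,0],[0,-0.2,0],[0,-0.2,0],[0,-0.2,0],[0,-0.2,0],[0,-0.2,0],[0,-0.2,0]],"rotation":[[0,0,-2],[0,0,-6],[0,0,-10],[0,0,-14],[0,0,-18],[0,0,-22],[0,0,-26],[0,0,-30],[0,0,-30],[0,0,-30]]}';python3 - <<'E'
from h import *
print(r.observe()["ft_torque"])
E
```

```text
time: 57.88
tool_pos: [0.4164, -0.2785, 0.027]
tool_rot: [[0.945, 0.001, -0.326], [0.326, 0.003, 0.945], [0.002, -1.0, 0.002]]
contact_force: [-1.4, 4.8, 6.2]
grip_width: 0.0549
[ 0.5572  0.7716 -0.124 ]
```

```bash
python3 -m creep '{"slide":[[0,0.05,0],[0,0.1,0],[0,0.1,0],[0,0.1,0],[0,0.1,0],[0,0.1,0]],"rotation":[[0,0,-4],[0,0,-8],[0,0,-12],[0,0,-15],[0,0,-15],[0,0,-15]]}';python3 - <<'E'
from h import *
print(r.observe()["ft_torque"])
E
python3 -m creep '{"slide":[[0,0,0],[0,0,0],[0,0,0],[0,0,0]],"rotation":[[0,0,-2],[0,0,-4],[0,0,-4],[0,0,-4]]}';python3 - <<'E'
from h import *
print(r.observe()["ft_torque"])
E
```

```text
time: 58.38
tool_pos: [0.4171, -0.2785, 0.027]
tool_rot: [[0.997, 0.002, -0.071], [0.071, 0.001, 0.997], [0.002, -1.0, 0.001]]
contact_force: [0.8, 2.8, 5.4]
grip_width: 0.0544
[0.4517 0.5039 0.0168]
time: 58.72
tool_pos: [0.4173, -0.2789, 0.0269]
tool_rot: [[1.0, 0.002, -0.005], [0.005, -0.0, 1.0], [0.002, -1.0, -0.0]]
contact_force: [0.2, 1.2, 5.2]
grip_width: 0.0547
[0.2179 0.1013 1.272 ]
```

```bash
python3 -m creep '{"slide":[[0,0,0],[0,0,0],[0,0,0],[0,0,0],[0,0,0],[0,0,2],[0,0,5],[0,0,9],[0,0,12],[-2,3,12],[-5,6,12],[-8,10,12]],"rotation":[[0,0,0],[0,0,0],[0,0,0],[0,0,0],[0,0,0],[0,0,0],[0,0,0],[0,0,0],[0,0,0],[0,0,0],[0,0,0],[0,0,0]]}' 8;python3 -m creep '{"slide":[[0,4,0],[0,8,0],[0,12,0],[0,16,0],[0,16,0]],"rotation":[[0,0,0],[0,0,0],[0,0,0],[0,0,0],[0,0,0]]}';python3 v.py t1 365,150,70,110 205,130,90,90;python3 - <<'E'
from h import *
for n in("top","scene"):cv2.imwrite(f"pics/fin_{n}.png",cam(n)["color"])
E
```

```text
time: 59.72
tool_pos: [0.3411, -0.1863, 0.1467]
tool_rot: [[1.0, 0.001, 0.002], [-0.002, -0.001, 1.0], [0.001, -1.0, -0.001]]
contact_force: [-1.2, 0.4, 1.1]
grip_width: 0.0801
time: 60.13
tool_pos: [0.3409, -0.0197, 0.1462]
tool_rot: [[1.0, 0.001, -0.011], [0.011, 0.004, 1.0], [0.001, -1.0, 0.004]]
contact_force: [0.1, -0.2, -0.7]
grip_width: 0.0802
60.1333 [ 0.3409 -0.0197  0.1462] yaw 0.6084104550514898 [ 0.0007  0.004  -1.    ] F [ 0.1468 -0.1831 -0.6646] 0.08021977957162046
```

View pics/t1_top.png

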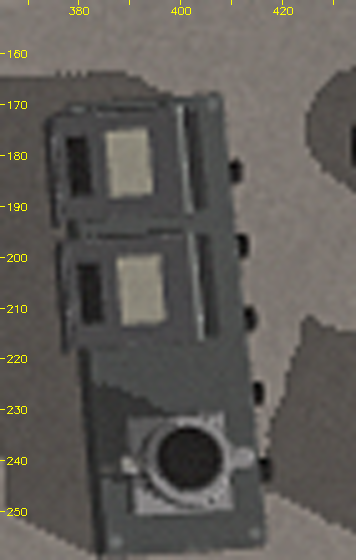

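View pics/t1_scene.png

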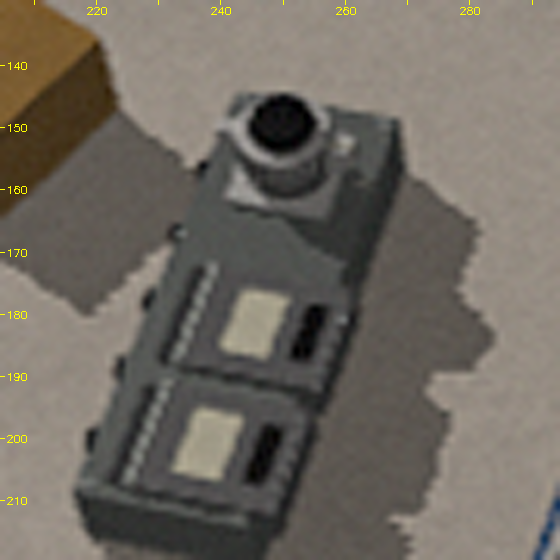

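View pics/fin_top.png

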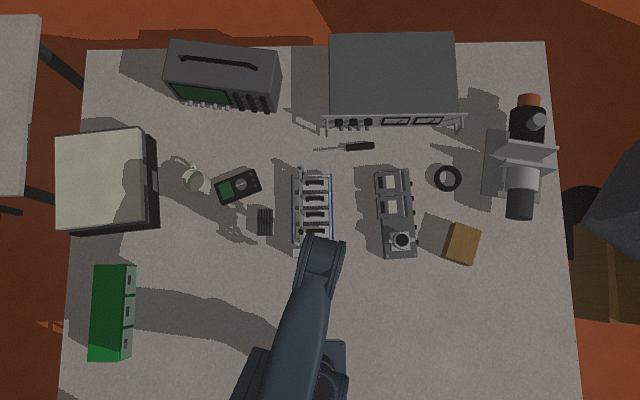

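View pics/fin_scene.png

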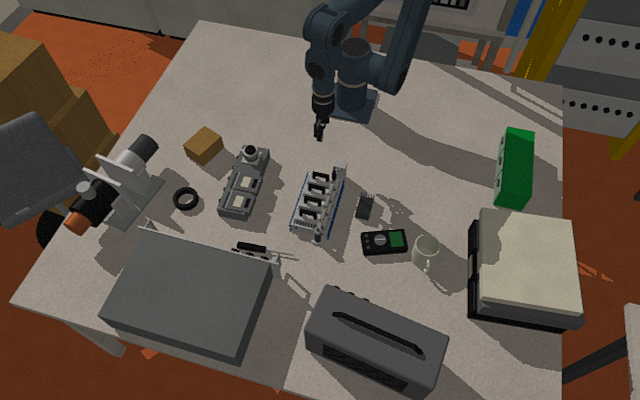

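Run:
```python
from h import *
t=cam("top");c=np.array([.4162,-.2783])
im=t["color"];pts=[]
for q in(0,):
    a=q+.055;d=np.array([-np.sin(a),np.cos(a)])
    pts+=[*proj(t,[[*(c+k*.042*d),.082] for k in(1,-1)]),proj(t,[[*(c+.05*d),.05]])[0]]
for q in(0,3,6):
    a=np.radians(q)+.055;d=np.array([-np.sin(a),np.cos(a)]);u=proj(t,[[*(c+k*.042*d),.082] for k in(1,-1)]);print(q,u.round(1).tolist(),"slope",(u[0]-u[1])[1])
crop(t,380,220,45,42,13,"pics/u.png",pts=pts)
```

```text
0 [[387.7, 240.6], [413.7, 238.8]] slope 1.7486784360392846
3 [[387.8, 241.3], [413.6, 238.2]] slope 3.1044869193084423
6 [[387.9, 241.9], [413.5, 237.5]] slope 4.4517866113850175
```

View pics/u.png

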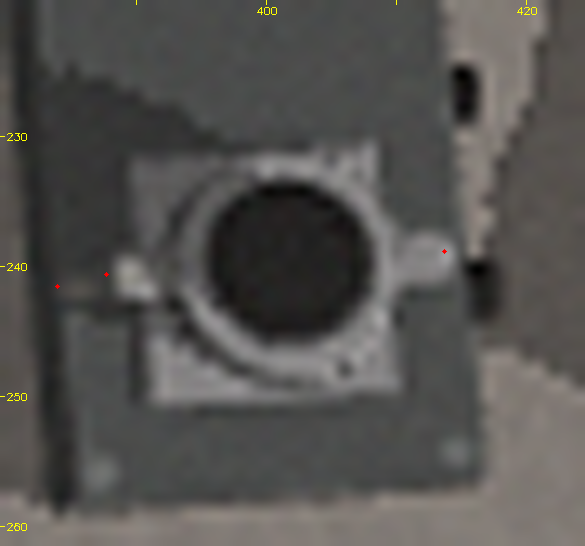

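Run:
```python
from h import *
s=cam("scene");crop(s,280,130,140,120,5.5,"pics/w.png")
```

```text
(no output)
```

View pics/w.png

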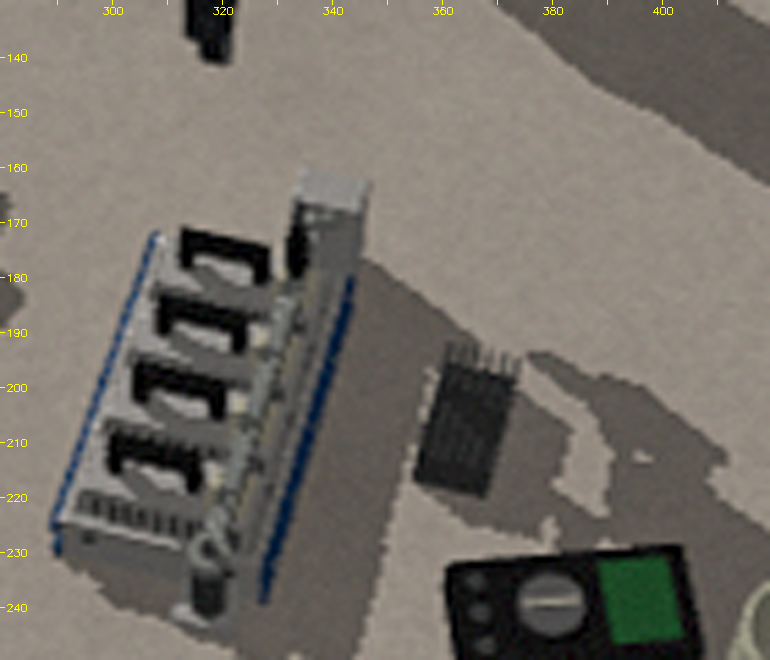

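The four modules are seated with their handles on the far side from the bar. The bar lies straight along the row into its catch, and the heat sink and meter are where they started. Handing in.

```bash
python3 -c "
from workcell import r
r.job_done(); print('done', r.observe()['time'])"
```

```text
the job is handed in; nothing more can be done
the job is handed in; nothing more can be done
```

I finished every step in the order asked and handed the job in at about 60 s of the 210 s allowed. No verdict is reported.

- **Modules:** All four were there. Each went into its own bay, lowered until the floor pushed back, with the handles away from the bar's side.
- **Keeper bar:** I pushed it by the knob to its end stop, where it held against 20 N. In the top view it then reads about 0°.
- **Covers:** I pressed both to the closed height (about 56 mm) with about 20 N, and both look flat and shut in the pictures.
- **Lock collar:** I turned it clockwise until the stop resisted at 1.3 N m. In the image it reads about 0.6° from the locked mark, within how finely I can read it.
- **Bystanders:** They look unmoved in the final pictures; I did not measure each one.

**Readings that disagreed:**
- The reported tool height is about 33 mm below the real fingertip. My first grasp closed above the handle because of it; I then touched the bench to measure the offset and corrected every later move.
- The scene camera was about 1 pixel off from the top camera; I trusted the top camera.

I saw no module knocked aside during the run. I have no direct joint readings for the bar, covers or collar, so those results rest on forces and pictures.

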